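Pack, close and tag an attic storage crate

ROBOT

A 6-joint arm with a two-finger parallel gripper is mounted at the origin on the work surface. World frame = base frame: x ahead of the robot, y to its left, z up, the work surface at z = 0. Lengths are in m, angles in rad, forces in N, time in s.
With the tool pointing down it reaches from about 0.3 to 0.825 m from the base axis. Payload 5.4 kg.
Tool frame: the origin (TCP) lies at the very end of the fingers, on their centre line; the grasp point (between the pads) lies 19 mm behind it; z points along the fingers, y is the line along which they close (so a half turn about z gives the same grasp; the last joint's range is limited). The gripper opens to 92 mm and grips with 3 to 60 N. Pads are 20 mm wide; open, the fingers measure 128 mm over their backs; the gripper's body (75 mm by 189 mm) begins 69 mm behind the grasp point.
Start: joints at [-1.493, 0.158, 1.597, -0, 1.386, -0.21], TCP at [0.163, -0.551, 0.215] pointing down, gripper open.
Joint ranges: [-2.91, 2.91], [-0.94, 2.29], [0.18, 2.7], [-1.29, 4.43], [0.17, 2.64], [-3, 3]. Speed limits (rad/s): [2.57, 2.57, 3.14, 3.14, 3.14, 3.14].

INTERFACE

Orientations are given as a rotation vector (axis times angle).
In Python, from station import * gives the robot as it stands.
- The arm moves only by the tool arm_command, never from a script. Its argument "steps" is a list of rows, each an object of numbers: "x", "y", "z": the shift along the tool's x, y, z in m; "yaw": the turn about the tool's z in degrees; "fingers": the opening, from 0 (shut) to 1 (fully open). In form: [{"x": .., "y": .., "z": .., "yaw": .., "fingers": ..}, ...]. A call has 1 to 8 rows; each row is the pose to reach, as a shift and turn from the pose commanded when the call began, along the tool's axes at that moment; what a row does not reach only later rows make up. A row lasts 1/10 s, in which the tool goes at most 50 mm and 8.59 degrees, less where a joint would pass 70% of its speed; a pose out of reach is approached as far as the arm can. A call with a gripper value outside its range is refused whole. The fingers move at their own pace and stop on an object; "squeeze" is the grip in N (left out, the last holds). Time passes only in rows, so rows that repeat a pose let the fingers close. It gives the time, the measured TCP pose, the force, the opening and the grip force at its end, in the units of the state.
- sense(): the state, without advancing time (a new reading comes with each control period).
- grab_frame(name): name is "scene" or "top" or "wrist"; returns a dict with "frame" (420x560x3 uint8, blue, green, red), "fovy" (degrees; the focal length in pixels is half the picture's height over the tangent of half this angle, whatever the lens; pixels are square), "cx", "cy" (the principal point, pixels), "rvec" (rotation vector, rad) and "tvec" (3), from world to camera coordinates, as OpenCV has them. Camera axes: x right, y down, z forward; pixel columns grow to the right and rows downward; lengths in m; the calibration is good to about 2 mm. A picture is of the moment at which its call begins. There is no depth.
- job_done(): hands the job in; it is judged then, once.
The state is a dict: "time_s": time; "joint_positions": joint angles; "dq": joint speeds; "tau": joint torques, N m; "ee_pos": TCP position; "tool_rot": TCP orientation; "contact_force": force on the tool from outside, world axes, zero at the start; "moment": the same for the moment, N m; "width": finger opening in m; "gripper_force": force on a finger pad.
Only numpy, scipy, OpenCV 4.12 (cv2) and the standard library are available. Lean on these libraries where they do the work, as an engineer would, in place of code of your own. Each camera call takes 0.05 s, during which the arm holds its last target. There are 200 camera calls.

TASK

Pack away the touch-up paint: stand every small white-capped paint bottle upright in the blue crate, one per cell; then lay the plywood cover in the crate's mouth and press it down fully until it sits level and flush with the rim. Only when the crate is closed, hang the yellow tag by its window on the crate's front peg to mark it packed; leave the other things on the table where they are.

Things in the scene. Friction and masses are not known exactly. Their poses are not given: they have to be found in the camera images.
- crate: open blue storage crate, fixed; origin at the centre of its underside, z up, x away from the peg. Outside 160 (x) by 188 (y) by 86 mm high; mouth 148 by 176 mm inside a 6 mm rim. White dividers, tops 38 mm above the table, part it into 2 x 2 cells of 62 (x) by 76 mm (y), floor 6 mm up; above the dividers it is one open space of 128 by 156 mm. A grey seat frame runs round inside the mouth
- cell0 (a point): centre of the floor of the crate cell at x = -33 mm, y = -40 mm in the crate's frame; axes as the crate's
- cell1 (a point): centre of the floor of the crate cell at x = -33 mm, y = 40 mm in the crate's frame; axes as the crate's
- cell2 (a point): centre of the floor of the crate cell at x = 33 mm, y = -40 mm in the crate's frame; axes as the crate's
- cell3 (a point): centre of the floor of the crate cell at x = 33 mm, y = 40 mm in the crate's frame; axes as the crate's
- seat (a joint): grey frame, 10 mm wide, sliding stiffly up and down in the crate's mouth; the cover lies on it. 0 = up (top 3 mm below the rim), 0.009 m = down on its stop (top 12 mm below the rim: the cover is flush). Held by friction: some 8 N above the cover's weight, plus 100 N per m/s, push it down; it stays where left, no spring back. The cover's weight alone does not move it
- cover: flat plywood cover board, 142 (x) by 170 (y) by 12 mm, 0.24 to 0.39 kg, lying loose on the table; origin at the centre of its underside, z up. Has a dark wooden grip bar on its middle, 24 mm wide (x), 70 mm long (y), rising 28 mm above the board. Fits the crate's mouth with 3 mm to spare each side, long side along the crate's y, either way round
- cover_grip (a point): centre of the top of the cover's grip bar, 40 mm above the cover's underside; axes as the cover's
- rack: small tag rack, fixed to the table: two wooden cheeks 70 mm long (y), tops 28 mm above the table, with a slot of 11 mm between them (across x), slot floor 6 mm above the table. Origin at the centre of its underside
- tag: flat stiff yellow tag, 8 mm thick (x), 50 mm wide (y), 90 mm high (z), 40 g, standing on edge in the rack's slot; origin at the middle of its lower edge. A square window of 24 mm goes through its thickness, centred 50 mm above the lower edge; the top 28 mm is solid, to be gripped across the thickness from above
- tag_hole (a point): centre of the tag's square window; axes as the tag's
- peg_root (a point): where the steel tag peg leaves the crate's front (-x) face; axes as the crate's. The peg, 10 mm in diameter with a round end, points out along the crate's -x, rising 10 degrees. The crate's rim is 19 mm above this point
- peg_tip (a point): free end of the peg, 65 mm out from the crate's face and 11 mm above its root
- bottle0: squat touch-up paint bottle with a white cap, standing upright on the table (red body); origin at the centre of its underside, z up. Body 54 mm in diameter and 40 mm high, then the cap 26 mm in diameter and 22 mm high, 62 mm in all, 0.11 to 0.2 kg. Too wide to grip low down between crate walls: take it by the cap. Absent in some runs.
- bottle1: squat touch-up paint bottle with a white cap, standing upright on the table (green body); origin at the centre of its underside, z up. Body 54 mm in diameter and 40 mm high, then the cap 26 mm in diameter and 22 mm high, 62 mm in all, 0.11 to 0.2 kg. Too wide to grip low down between crate walls: take it by the cap. Absent in some runs.
- bottle2: squat touch-up paint bottle with a white cap, standing upright on the table (yellow body); origin at the centre of its underside, z up. Body 54 mm in diameter and 40 mm high, then the cap 26 mm in diameter and 22 mm high, 62 mm in all, 0.11 to 0.2 kg. Too wide to grip low down between crate walls: take it by the cap. Absent in some runs.
- bottle3: squat touch-up paint bottle with a white cap, standing upright on the table (grey body); origin at the centre of its underside, z up. Body 54 mm in diameter and 40 mm high, then the cap 26 mm in diameter and 22 mm high, 62 mm in all, 0.11 to 0.2 kg. Too wide to grip low down between crate walls: take it by the cap. Absent in some runs.
- bottle4: squat touch-up paint bottle with a white cap, standing upright on the table (terracotta body); origin at the centre of its underside, z up. Body 54 mm in diameter and 40 mm high, then the cap 26 mm in diameter and 22 mm high, 62 mm in all, 0.11 to 0.2 kg. Too wide to grip low down between crate walls: take it by the cap. Absent in some runs.
- tape: bystander: roll of brown tape lying flat, 90 mm across, 24 mm high; origin under its centre
- tin: bystander: large paint can with blue label, 80 mm across, 95 mm high; origin under its centre
- screwdriver: bystander: screwdriver lying on the table; origin on its underside near its middle
- wrench: bystander: wrench lying on the table; origin on its underside near its middle
- offcut: bystander: timber offcut 90 x 45 x 38 mm; origin under its centre
- parcel: bystander: cardboard parcel 160 x 110 x 70 mm; origin under its centre
Mind the look-alikes: they are no part of the job. What is shaped like the bottle3 but pink is not meant.

How it is judged:
By the outcome, as a careful person would: the job done as asked, in the order asked, and still so for the second after the job is handed in, with the robot touching nothing.
Of bottle0, bottle1, bottle2, bottle3, bottle4 only 3 to 4 are there at a start; the rules pass over those that are not, and their reading is None.
At some moment in a run one of bottle0, bottle1, bottle2, bottle3, bottle4, cover may be knocked a few centimetres aside while the robot is not near it.
It also fails if it takes over 200 s, if anything falls off the work surface, if the arm or the gripper's body presses on something with over 40 N, if the wrist force passes 120 N, or if a joint passes its speed limit or range.

## Working session

There is one attempt and no reset: what is moved stays moved. The work goes in short steps, Python scripts to look and compute and a tool call to move; the robot and the scene stay as the last step left them, time stands still between calls to the robot, and variables do not carry over. Pictures are saved under pics/ and viewed, at most 14 in all, crops included, and the job is handed in when it is done.

Besides the shell and the picture viewer there is one more tool, called after "Call:" in YAML: its name, and indented under it one key for each argument. arm_command: Moves the arm, as the interface text tells. Its arguments: {"type":"object","properties":{"steps":{"type":"array"},"squeeze":{"type":"number"}},"required":["steps"]}

```bash
mkdir -p pics; ls; cat > h.py <<'E'
from station import *
import numpy as np, cv2
def cam(n):
    f=grab_frame(n); im=np.array(f["frame"]); R,_=cv2.Rodrigues(np.array(f["rvec"],float)); t=np.array(f["tvec"],float).ravel()
    F=im.shape[0]/2/np.tan(np.radians(f["fovy"])/2)
    return dict(im=im,R=R,t=t,F=F,cx=f["cx"],cy=f["cy"],raw={k:v for k,v in f.items() if k!="frame"})
def ray(c,u,v,z):
    d=c["R"].T@np.array([(u-c["cx"])/c["F"],(v-c["cy"])/c["F"],1]); o=-c["R"].T@c["t"]
    return o+d*(z-o[2])/d[2]
def proj(c,p):
    q=c["R"]@np.array(p)+c["t"]; return np.array([c["cx"]+c["F"]*q[0]/q[2],c["cy"]+c["F"]*q[1]/q[2]])
E
python3 - <<'E'
from h import *
for n in("top","scene"):
    c=cam(n); cv2.imwrite(f"pics/{n}0.png",c["im"]); print(n,c["raw"],-c["R"].T@c["t"])
print(sense())
E
```

```text
pics
top {'fovy': 43.541342974823266, 'cx': 283.6497924675752, 'cy': 200.50585345068595, 'rvec': array([ 2.14150931, -2.20295055,  0.09777105]), 'tvec': array([0.06476091, 0.53450602, 1.52934313])} [0.39192479 0.04711092 1.5725637 ]
scene {'fovy': 49.00235690706785, 'cx': 284.80429178329575, 'cy': 200.6704548343014, 'rvec': array([ 2.22095469,  0.61006287, -0.30785984]), 'tvec': array([-0.45102314, -0.06990876,  1.49402309])} [ 1.01289089 -0.76001474  0.91479163]
{'time_s': 0.1, 'joint_positions': array([-1.49306432e+00,  1.58978250e-01,  1.59810098e+00, -1.28424882e-05,
        1.38622759e+00, -2.10132210e-01]), 'dq': array([ 0.00175045, -0.00195578, -0.00374656, -0.00013584,  0.00100398,
        0.00075016]), 'tau': array([-2.78959997e-04, -3.86503530e+01, -3.22960353e+01,  7.03239790e-02,
        3.38876364e-02, -5.08987216e-05]), 'ee_pos': array([ 0.16315777, -0.55076748,  0.21372443]), 'tool_rot': array([-3.10741338e+00, -4.50374652e-01, -1.58250274e-04]), 'contact_force': array([-0.55355681,  0.07434006,  0.32894414]), 'moment': array([-0.04146844,  0.00286847, -0.03996371]), 'gripper_force': 0.0, 'width': 0.09167844354354868}
```

View pics/top0.png

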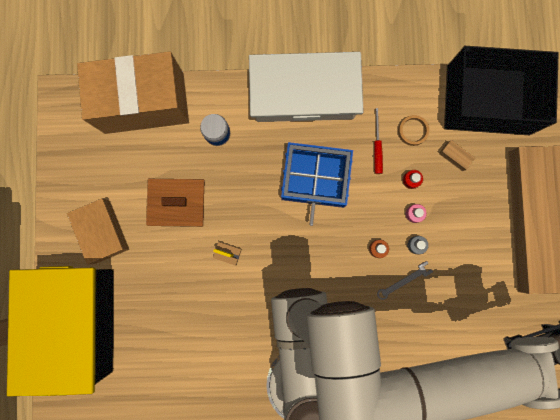

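View pics/scene0.png

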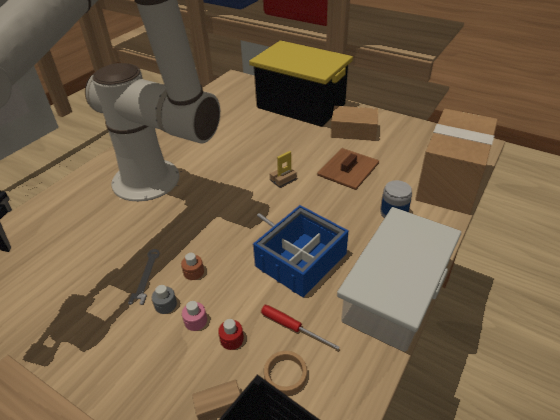

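The top view shows the crate at about (317,175), the cover at (175,202), the tag and rack at (227,253), red bottle (413,179), grey (418,245) and terracotta (379,249). The pink look-alike is at (417,213). The scene view agrees, and no other bottles are visible.

```bash
cat > m.py <<'E'
from h import *
def blobs(m,amin=15):
    n,l,s,ce=cv2.connectedComponentsWithStats(m.astype(np.uint8)); return [(s[i,4],ce[i],l==i) for i in range(1,n) if s[i,4]>=amin]
def caps(c):
    hsv=cv2.cvtColor(c["im"],cv2.COLOR_BGR2HSV)
    m=(hsv[...,1]<50)&(hsv[...,2]>190); return blobs(m,15)
def rect(c,m,z):
    k=np.argwhere(m)[:,::-1].astype(np.float32); 
    h=cv2.convexHull(k).reshape(-1,2)
    P=np.array([ray(c,u,v,z)[:2] for u,v in h],np.float32)
    return cv2.minAreaRect(P)
E
python3 - <<'E'
from m import *
c=cam("top"); hsv=cv2.cvtColor(c["im"],cv2.COLOR_BGR2HSV)
for u,v in[(413,179),(417,213),(418,245),(379,249)]:
    w=hsv[v-8:v+9,u-8:u+9]; m=(w[...,1]<70)&(w[...,2]>170); k=np.argwhere(m); cc=k.mean(0)
    print(u,v,m.sum(),cc-8,ray(c,u-8+cc[1],v-8+cc[0],.062))
H,S,V=hsv[...,0],hsv[...,1],hsv[...,2]
for a,ce,m in blobs((H>100)&(H<130)&(S>120)&(V>40),300): print("blue",a,ce,rect(c,m,.086))
for u,v in((175,190),(174,202),(230,252),(312,215)): print(hsv[v,u])
cv2.imwrite("pics/crop.png",cv2.resize(c["im"][130:280,130:440],None,fx=2.5,fy=2.5,interpolation=cv2.INTER_CUBIC))
E
```

```text
413 179 54 [-1.85185185  2.64814815] [ 0.58965928 -0.33421364  0.062     ]
417 213 62 [-0.82258065  2.0483871 ] [ 0.48788208 -0.33876473  0.062     ]
418 245 58 [-0.5         2.86206897] [ 0.39519037 -0.33913414  0.062     ]
379 249 59 [-0.52542373  2.06779661] [ 0.38707514 -0.22495175  0.062     ]
blue 553 [314.67631103 178.67450271] ((0.6033929586410522, -0.044973865151405334), (0.1902300864458084, 0.16430675983428955), 81.21041870117188)
blue 1138 [317.88927944 163.16080844] ((0.6347842216491699, -0.051222071051597595), (0.15267711877822876, 0.0661352276802063), 80.851806640625)
blue 431 [300.67981439 184.57308585] ((0.5745551586151123, -0.0005467645823955536), (0.0706099420785904, 0.049813900142908096), 81.19707489013672)
blue 449 [328.96213808 187.99777283] ((0.5624606609344482, -0.08025053888559341), (0.07370780408382416, 0.049714889377355576), 81.58618927001953)
[ 14 193 145]
[  9 188  87]
[ 11 114  76]
[ 13  23 134]
```

View pics/crop.png

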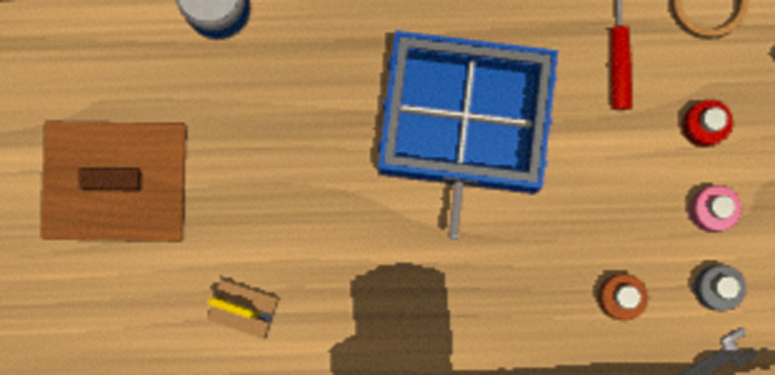

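```bash
cat > go.py <<'E'
from m import *
def pose():
    s=sense(); R,_=cv2.Rodrigues(np.array(s["tool_rot"])); return np.array(s["ee_pos"]),R,s
def go(x,y,z,ang=-8.8,base=None,verbose=True):
    """shift/yaw in tool axes to bring TCP to world xyz with tool x at world angle ang (deg, mod 180)"""
    p,R,s=pose(); d=R.T@(np.array([x,y,z])-p)
    th=np.degrees(np.arctan2(R[1,0],R[0,0])); yaw=(th-ang+90)%180-90
    print("go",np.round(d,4),"yaw %.1f"%yaw,"| pos",p.round(4),"th %.1f"%th,"t %.1f w %.4f"%(s["time_s"],s["width"]),"F",np.round(s["contact_force"],1),"j6 %.2f"%s["joint_positions"][5])
E
python3 -c "
from go import *
go(.590,-.334,.2); 
c=cam('wrist'); p,R,s=pose(); print(R.T@(-c['R'].T@c['t']-p)); print((R.T@c['R'].T).round(2),c['raw'])"
```

```text
go [ 0.4709 -0.0868  0.0141] yaw 25.3 | pos [ 0.1632 -0.5509  0.2139] th 16.5 t 0.1 w 0.0919 F [-0.1  0.3 -0.5] j6 -0.21
[ 0.07679815  0.00036922 -0.16992588]
[[-0.   -0.96 -0.27]
 [ 1.   -0.   -0.  ]
 [-0.   -0.27  0.96]] {'fovy': 61.40343203125172, 'cx': 282.8456351429876, 'cy': 212.88463847552208, 'rvec': array([-2.33126515,  1.74356569,  0.24360585]), 'tvec': array([-0.57464273, -0.03012818,  0.391162  ])}
```

Call:
arm_command:
  steps:
    - {"x": 0.471,"y": -0.087,"z": 0.014,"yaw": 25.3,"fingers": 0.7}
    - {"x": 0.471,"y": -0.087,"z": 0.014,"yaw": 25.3,"fingers": 0.7}
    - {"x": 0.471,"y": -0.087,"z": 0.014,"yaw": 25.3,"fingers": 0.7}
    - {"x": 0.471,"y": -0.087,"z": 0.014,"yaw": 25.3,"fingers": 0.7}
    - {"x": 0.471,"y": -0.087,"z": 0.014,"yaw": 25.3,"fingers": 0.7}
    - {"x": 0.471,"y": -0.087,"z": 0.014,"yaw": 25.3,"fingers": 0.7}
    - {"x": 0.471,"y": -0.087,"z": 0.014,"yaw": 25.3,"fingers": 0.7}
    - {"x": 0.471,"y": -0.087,"z": 0.014,"yaw": 25.3,"fingers": 0.7}

```text
time_s: 1.0
ee_pos: [0.5119, -0.3736, 0.203]
tool_rot: [-3.132, 0.241, 0.0]
contact_force: [0.3, -1.0, -0.6]
width: 0.0643
gripper_force: 0.0
```

```bash
python3 -c "
from go import *
go(.590,-.334,.2)
c=cam('wrist'); cv2.imwrite('pics/w1.png',c['im']); cv2.imwrite('pics/top1.png',cam('top')['im'])"
```

```text
go [ 0.0711 -0.0511  0.003 ] yaw -0.0 | pos [ 0.5119 -0.3736  0.203 ] th -8.8 t 1.0 w 0.0643 F [ 0.3 -1.  -0.6] j6 0.90
```

View pics/top1.png

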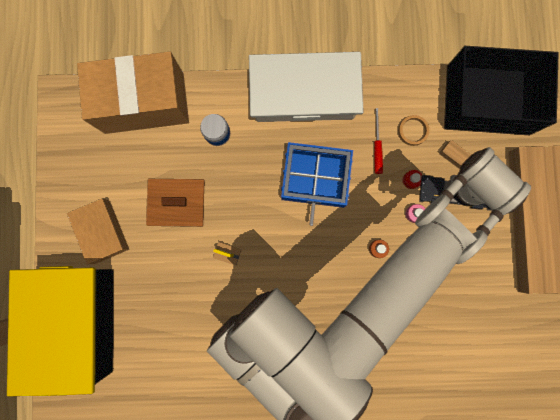

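View pics/w1.png

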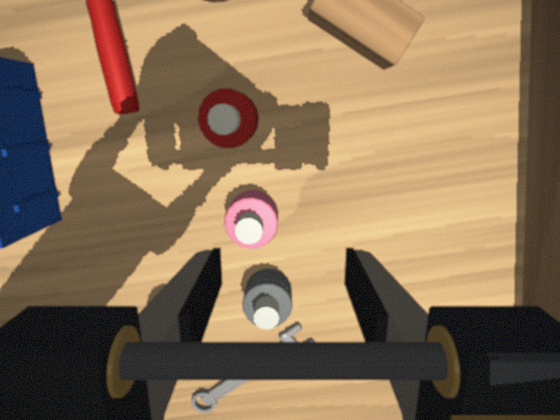

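The wrist view shows the red bottle's cap at (223,119), pink at (249,230) and grey at (265,317). The area the arm was hiding is empty, so there are three bottles.

```bash
cat >> go.py <<'E'
def cap(c,g,r=28,smax=70,body=None):
    """cap centre near world guess g, from image c"""
    u,v=proj(c,[g[0],g[1],.062]).round().astype(int); y0,x0=max(v-r,0),max(u-r,0)
    w=c["im"][y0:v+r,x0:u+r]; hsv=cv2.cvtColor(w,cv2.COLOR_BGR2HSV)
    V=np.where(hsv[...,1]<smax,hsv[...,2],0).astype(np.uint8); t,m=cv2.threshold(V,0,1,cv2.THRESH_OTSU)
    b=max(blobs(m>0,20),key=lambda b:b[0]); (ex,ey),rad=cv2.minEnclosingCircle(np.argwhere(b[2])[:,::-1].astype(np.float32))
    p=ray(c,x0+ex,y0+ey,.062); print("cap",b[0],"px",round(x0+ex),round(y0+ey),"rad_mm %.1f"%(1000*np.linalg.norm(p-ray(c,x0+ex+rad,y0+ey,.062))),p.round(4)); return p
E
python3 -c "
from go import *
c=cam('wrist')
p=cap(c,(.59,-.334)); cap(c,(.395,-.339)); go(p[0],p[1],.05)"
```

```text
cap 782 px 228 121 rad_mm 13.6 [ 0.5908 -0.3352  0.062 ]
cap 1506 px 269 307 rad_mm 24.5 [ 0.4105 -0.3421  0.062 ]
go [ 0.0723 -0.0488  0.1524] yaw 0.2 | pos [ 0.5122 -0.3728  0.2024] th -8.6 t 1.1 w 0.0643 F [-0.3  1.2  0. ] j6 0.90
```

Call:
arm_command:
  steps:
    - {"x": 0.072,"y": -0.049,"z": 0.05,"yaw": 0.2,"fingers": 0.7}
    - {"x": 0.072,"y": -0.049,"z": 0.1,"yaw": 0.2,"fingers": 0.7}
    - {"x": 0.072,"y": -0.049,"z": 0.12,"yaw": 0.2,"fingers": 0.7}
    - {"x": 0.072,"y": -0.049,"z": 0.159,"yaw": 0.2,"fingers": 0.7}
    - {"x": 0.072,"y": -0.049,"z": 0.159,"yaw": 0.2,"fingers": 0.7}
    - {"x": 0.072,"y": -0.049,"z": 0.159,"yaw": 0.2,"fingers": 0.7}

```text
time_s: 1.75
ee_pos: [0.5879, -0.3383, 0.0445]
tool_rot: [-3.131, 0.249, 0.002]
contact_force: [0.2, -0.3, 0.8]
width: 0.0641
gripper_force: 0.0
```

```bash
python3 -c "
from go import *
go(.5908,-.3352,.043)"
```

```text
go [ 0.0024 -0.0036  0.0015] yaw -0.3 | pos [ 0.5879 -0.3383  0.0445] th -9.1 t 1.8 w 0.0641 F [ 0.2 -0.3  0.8] j6 1.03
```

Call:
arm_command:
  steps:
    - {"x": 0.002,"y": -0.003,"z": 0.001,"yaw": 0,"fingers": 0.7}
    - {"x": 0.002,"y": -0.003,"z": 0.001,"yaw": 0,"fingers": 0.7}
    - {"x": 0.002,"y": -0.003,"z": 0.001,"yaw": 0,"fingers": 0.1}
    - {"x": 0.002,"y": -0.003,"z": 0.001,"yaw": 0,"fingers": 0.1}
    - {"x": 0.002,"y": -0.003,"z": 0.001,"yaw": 0,"fingers": 0.1}
    - {"x": 0.002,"y": -0.003,"z": 0.001,"yaw": 0,"fingers": 0.1}
    - {"x": 0.002,"y": -0.003,"z": 0.001,"yaw": 0,"fingers": 0.1}
    - {"x": 0.002,"y": -0.003,"z": 0.001,"yaw": 0,"fingers": 0.1}
  squeeze: 25

```text
time_s: 2.55
ee_pos: [0.5913, -0.3347, 0.0431]
tool_rot: [-3.132, 0.247, 0.0]
contact_force: [0.1, -0.7, -0.1]
width: 0.0253
gripper_force: 25.0
```

Call:
arm_command:
  steps:
    - {"z": -0.04}
    - {"z": -0.08}
    - {"z": -0.13}
    - {"z": -0.17}
    - {"z": -0.17}

```text
schema error: expected keys x, y, z, yaw, fingers
```

```bash
python3 -c "
from go import *
t=np.radians(-8.8);ex=np.array([np.cos(t),np.sin(t)]);ey=np.array([-ex[1],ex[0]]);C=np.array([.6033,-.045])
for i,(a,b) in enumerate([(-33,-40),(-33,40),(33,-40),(33,40)]): print(i,C+a*1e-3*ex+b*1e-3*ey)
go(*(C-.033*ex-.04*ey),.21)"
```

```text
0 [ 0.56456903 -0.0794806 ]
1 [ 5.76807897e-01 -4.22332145e-04]
2 [ 0.6297921  -0.08957767]
3 [ 0.64203097 -0.0105194 ]
go [-0.0664 -0.248  -0.1668] yaw -0.2 | pos [ 0.5913 -0.3347  0.0431] th -9.0 t 2.5 w 0.0253 F [ 0.1 -0.7 -0.1] j6 1.04
```

Call:
arm_command:
  steps:
    - {"x": 0,"y": 0,"z": -0.05,"yaw": 0,"fingers": 0.1}
    - {"x": 0,"y": 0,"z": -0.1,"yaw": 0,"fingers": 0.1}
    - {"x": -0.02,"y": -0.05,"z": -0.15,"yaw": 0,"fingers": 0.1}
    - {"x": -0.127,"y": -0.228,"z": -0.177,"yaw": 0,"fingers": 0.1}
    - {"x": -0.127,"y": -0.228,"z": -0.177,"yaw": 0,"fingers": 0.1}
    - {"x": -0.127,"y": -0.228,"z": -0.177,"yaw": 0,"fingers": 0.1}
    - {"x": -0.127,"y": -0.228,"z": -0.177,"yaw": 0,"fingers": 0.1}
    - {"x": -0.127,"y": -0.228,"z": -0.177,"yaw": 0,"fingers": 0.1}

```text
time_s: 3.35
ee_pos: [0.5002, -0.0869, 0.2206]
tool_rot: [-3.131, 0.244, 0.0]
contact_force: [1.1, -0.1, -1.0]
width: 0.0259
gripper_force: 25.0
```

```bash
python3 -c "
from go import *
go(.5,-.09,.22)
c=cam('wrist'); cv2.imwrite('pics/w2.png',c['im'])
print([proj(c,(.603,-.045,.086))])"
```

```text
go [0.0002 0.0031 0.0006] yaw -0.1 | pos [ 0.5002 -0.0869  0.2206] th -8.9 t 3.4 w 0.0259 F [ 1.1 -0.1 -1. ] j6 1.32
[array([211.91763857,  89.71498464])]
```

View pics/w2.png

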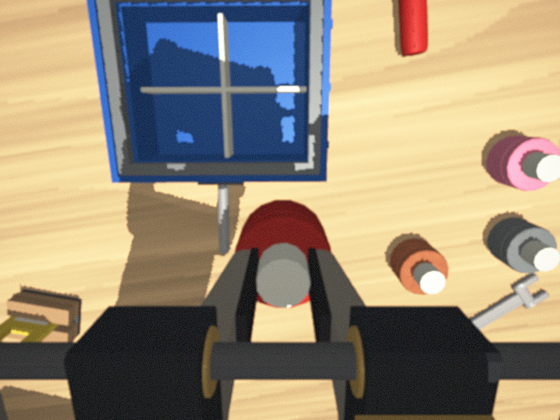

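The wrist view shows the crate: divider crossing at (226,90), front rim edge at about v=181 and peg at (223,185–252). The red bottle is held.

```bash
python3 -c "
from go import *
c=cam('wrist'); hsv=cv2.cvtColor(c['im'],cv2.COLOR_BGR2HSV)
m=(hsv[...,1]<60)&(hsv[...,2]>110)
def line(u0,u1,v0,v1):
    k=np.argwhere(m[v0:v1,u0:u1])+[v0,u0]
    P=np.array([ray(c,u,v,.038)[:2] for v,u in k],np.float32); print(len(k))
    return cv2.fitLine(P,cv2.DIST_HUBER,0,.01,.01).ravel()
a=line(212,238,20,80); a2=line(215,240,100,150); 
P=np.vstack([a[2:],a2[2:]]); d=P[0]-P[1]
h1=line(148,205,82,98); h2=line(245,300,82,98)
Q=[h1[2:],h2[2:]]; e=Q[0]-Q[1]
s=np.linalg.solve(np.column_stack([d,-e]),Q[1]-P[1]); print('centre',P[1]+s[0]*d,'x ang',np.degrees(np.arctan2(*d[::-1])),'y ang',np.degrees(np.arctan2(*e[::-1])))
for u,v in((113,182),(326,181)): print('front corner',ray(c,u,v,.086))
for u,v in((223,252),(223,186)): print('peg',ray(c,u,v,.075))
# held bottle: cap centre vs TCP
p,R,s=pose(); q=[ray(c,u,v,p[2]+.019) for u,v in((283,275),(283,263))]; print([R.T@(x-p) for x in q])
"
```

```text
548
438
358
378
centre [ 0.6052503  -0.04875431] x ang -8.545808 y ang 81.40496
front corner [0.54100675 0.05985393 0.086     ]
front corner [ 0.51313695 -0.12468185  0.086     ]
peg [ 0.45748148 -0.01959033  0.075     ]
peg [ 0.52073859 -0.03248664  0.075     ]
[array([ 0.00242017, -0.0019627 , -0.01899683]), array([ 0.00850571, -0.00195454, -0.01899151])]
```

```bash
python3 -c "
from go import *
go(.630,-.091,.051,-8.6)"
```

```text
go [ 0.1281 -0.0155  0.1701] yaw -0.2 | pos [ 0.5009 -0.0868  0.221 ] th -8.8 t 3.5 w 0.0251 F [ 0.4 -2.  -1.1] j6 1.31
```

Call:
arm_command:
  steps:
    - {"x": 0.128,"y": -0.0155,"z": 0.03,"yaw": -0.2,"fingers": 0.1}
    - {"x": 0.128,"y": -0.0155,"z": 0.03,"yaw": -0.2,"fingers": 0.1}
    - {"x": 0.128,"y": -0.0155,"z": 0.06,"yaw": -0.2,"fingers": 0.1}
    - {"x": 0.128,"y": -0.0155,"z": 0.06,"yaw": -0.2,"fingers": 0.1}
    - {"x": 0.128,"y": -0.0155,"z": 0.06,"yaw": -0.2,"fingers": 0.1}

```text
time_s: 3.95
ee_pos: [0.6295, -0.0949, 0.1576]
tool_rot: [-3.131, 0.242, 0.008]
contact_force: [0.1, 0.1, -1.4]
width: 0.0252
gripper_force: 25.0
```

```bash
python3 -c "
from go import *
go(.630,-.091,.051,-8.6)
c=cam('wrist'); cv2.imwrite('pics/w3.png',c['im'])"
```

```text
go [ 0.0004 -0.0039  0.1066] yaw -0.2 | pos [ 0.6295 -0.0949  0.1576] th -8.8 t 4.0 w 0.0252 F [ 0.1  0.1 -1.4] j6 1.39
```

View pics/w3.png

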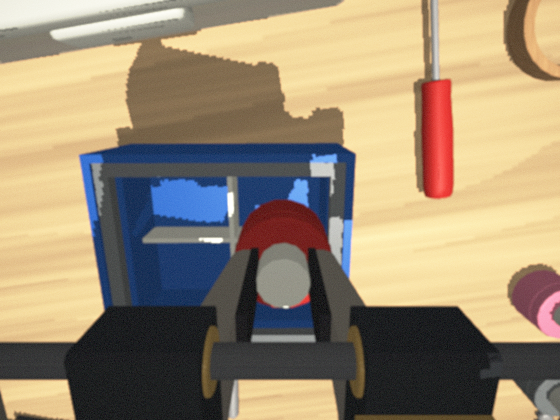

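The red bottle hangs over the far right cell, cap at (283,275), slightly towards the right wall. I'll apply the measured 4 mm correction and lower it.

Call:
arm_command:
  steps:
    - {"x": 0.0005,"y": -0.004,"z": 0.03,"yaw": -0.2,"fingers": 0.1}
    - {"x": 0.0005,"y": -0.004,"z": 0.06,"yaw": -0.2,"fingers": 0.1}
    - {"x": 0.0005,"y": -0.004,"z": 0.09,"yaw": -0.2,"fingers": 0.1}
    - {"x": 0.0005,"y": -0.004,"z": 0.105,"yaw": -0.2,"fingers": 0.1}
    - {"x": 0.0005,"y": -0.004,"z": 0.106,"yaw": -0.2,"fingers": 0.1}
    - {"x": 0.0005,"y": -0.004,"z": 0.106,"yaw": -0.2,"fingers": 0.1}
    - {"x": 0.0005,"y": -0.004,"z": 0.106,"yaw": -0.2,"fingers": 0.1}

```text
time_s: 4.7
ee_pos: [0.6333, -0.0914, 0.057]
tool_rot: [3.132, -0.236, 0.007]
contact_force: [0.3, -0.7, -1.2]
width: 0.0252
gripper_force: 25.0
```

```bash
python3 -c "
from go import *
go(.630,-.091,.051,-8.6)"
```

```text
go [-0.0033  0.0001  0.006 ] yaw -0.0 | pos [ 0.6333 -0.0914  0.057 ] th -8.6 t 4.7 w 0.0252 F [ 0.3 -0.7 -1.2] j6 1.39
```

Call:
arm_command:
  steps:
    - {"x": -0.003,"y": 0,"z": 0.003,"yaw": 0,"fingers": 0.1}
    - {"x": -0.003,"y": 0,"z": 0.006,"yaw": 0,"fingers": 0.1}
    - {"x": -0.003,"y": 0,"z": 0.006,"yaw": 0,"fingers": 0.1}
    - {"x": -0.003,"y": 0,"z": 0.006,"yaw": 0,"fingers": 0.1}

```text
time_s: 5.1
ee_pos: [0.6298, -0.0905, 0.0492]
tool_rot: [3.132, -0.236, 0.004]
contact_force: [2.9, -0.3, 2.1]
width: 0.0254
gripper_force: 25.0
```

```bash
python3 -c "
from go import *
go(.630,-.091,.051,-8.6)"
```

```text
go [ 0.0003  0.0004 -0.0018] yaw -0.0 | pos [ 0.6298 -0.0905  0.0492] th -8.6 t 5.1 w 0.0254 F [ 2.9 -0.3  2.1] j6 1.39
```

Down on the floor. I'll release it, rise, and go to the grey bottle.

Call:
arm_command:
  steps:
    - {"x": 0,"y": 0,"z": 0,"yaw": 0,"fingers": 0.4}
    - {"x": 0,"y": 0,"z": 0,"yaw": 0,"fingers": 0.4}
    - {"x": 0,"y": 0,"z": 0,"yaw": 0,"fingers": 0.4}
    - {"x": 0,"y": 0,"z": -0.04,"yaw": 0,"fingers": 0.4}
    - {"x": 0,"y": 0,"z": -0.08,"yaw": 0,"fingers": 0.4}
    - {"x": 0,"y": 0,"z": -0.13,"yaw": 0,"fingers": 0.4}
    - {"x": 0,"y": 0,"z": -0.17,"yaw": 0,"fingers": 0.4}
    - {"x": 0,"y": 0,"z": -0.17,"yaw": 0,"fingers": 0.4}

```text
time_s: 5.9
ee_pos: [0.6321, -0.0914, 0.2261]
tool_rot: [3.129, -0.235, 0.019]
contact_force: [0.2, -0.6, 0.4]
width: 0.0368
gripper_force: 0.0
```

```bash
python3 -c "
from go import *
c=cam('wrist'); cv2.imwrite('pics/w4.png',c['im'])
t=cam('top'); cap(t,(.395,-.339),9);cap(t,(.387,-.225),9)
go(.350,-.33,.2,-8.6); go(.57,-.08,.3)"
```

```text
cap 224 px 419 245 rad_mm 25.6 [ 0.3943 -0.3329  0.062 ]
cap 65 px 381 248 rad_mm 12.9 [ 0.3871 -0.224   0.062 ]
go [-0.24    0.2787  0.0188] yaw -0.0 | pos [ 0.6289 -0.0904  0.2191] th -8.6 t 6.0 w 0.0371 F [ 0.5  0.2 -0.2] j6 1.39
go [-0.0597 -0.0014 -0.081 ] yaw 0.2 | pos [ 0.6289 -0.0904  0.2191] th -8.6 t 6.0 w 0.0371 F [ 0.5  0.2 -0.2] j6 1.39
```

View pics/w4.png

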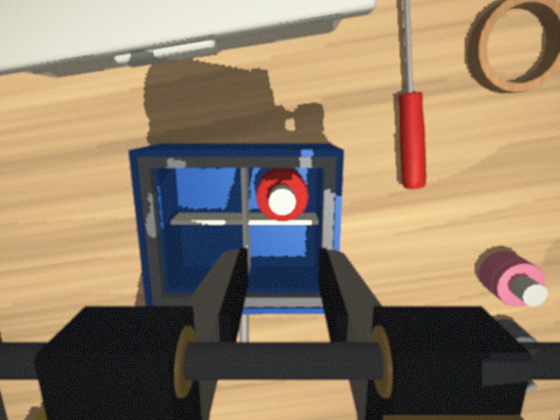

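Red stands upright in the far right cell, cap at (283,200). Next is the grey bottle.

Call:
arm_command:
  steps:
    - {"x": -0.194,"y": 0.28,"z": 0.02,"yaw": 0,"fingers": 0.7}
    - {"x": -0.194,"y": 0.28,"z": 0.02,"yaw": 0,"fingers": 0.7}
    - {"x": -0.194,"y": 0.28,"z": 0.02,"yaw": 0,"fingers": 0.7}
    - {"x": -0.194,"y": 0.28,"z": 0.02,"yaw": 0,"fingers": 0.7}
    - {"x": -0.194,"y": 0.28,"z": 0.02,"yaw": 0,"fingers": 0.7}
    - {"x": -0.194,"y": 0.28,"z": 0.02,"yaw": 0,"fingers": 0.7}
    - {"x": -0.194,"y": 0.28,"z": 0.02,"yaw": 0,"fingers": 0.7}
    - {"x": -0.194,"y": 0.28,"z": 0.02,"yaw": 0,"fingers": 0.7}

```text
time_s: 6.8
ee_pos: [0.3908, -0.3398, 0.1954]
tool_rot: [-3.129, 0.245, 0.007]
contact_force: [0.4, 0.7, 1.0]
width: 0.0644
gripper_force: 0.0
```

```bash
sed -i 's/def cap(c,g,r=28,smax=70,body=None)/def cap(c,g,r=28,smax=70,vmin=None)/; s/t,m=cv2.threshold(V,0,1,cv2.THRESH_OTSU)/m=(V>vmin) if vmin else cv2.threshold(V,0,1,cv2.THRESH_OTSU)[1]/' go.py; python3 -c "
from go import *
t=cam('top'); c=cam('wrist'); cv2.imwrite('pics/w5.png',c['im'])
for v in(150,175): p=cap(t,(.395,-.339),9,70,v)
for v in(150,175): p=cap(c,(.395,-.339),45,70,v)
go(.395,-.339,.15,-8.6)"
```

```text
Traceback (most recent call last):
  File "go.py", line 14, in cap
    b=max(blobs(m>0,20),key=lambda b:b[0]); (ex,ey),rad=cv2.minEnclosingCircle(np.argwhere(b[2])[:,::-1].astype(np.float32))
ValueError: max() iterable argument is empty
```

```bash
python3 -c "
from go import *
c=cam('wrist')
p=cap(c,(.395,-.339),45); p=cap(c,(.395,-.339),45,70,110)
print(c['im'][255:300:6,283])
go(.395,-.339,.043,-8.6)"
```

```text
cap 1754 px 284 193 rad_mm 24.7 [ 0.402  -0.3398  0.062 ]
cap 1652 px 284 194 rad_mm 24.5 [ 0.4008 -0.3399  0.062 ]
[[129 180 217]
 [118 122 125]
 [187 192 196]
 [174 183 184]
 [129 169 201]
 [130 182 219]
 [115 160 196]
 [129 181 219]]
go [0.001  0.0024 0.1536] yaw -0.0 | pos [ 0.3946 -0.3369  0.1966] th -8.6 t 7.0 w 0.0643 F [ 0.5  0.  -0. ] j6 0.78
```

View pics/w5.png

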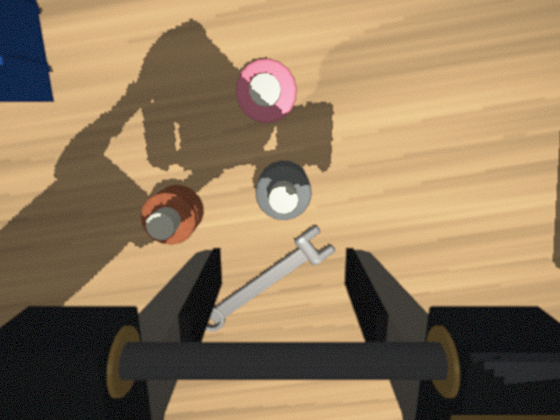

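The grey cap is at (284,198) and the terracotta one at (162,223).

```bash
python3 -c "
from go import *
c=cam('wrist')
p=ray(c,284,199,.062); print(p, ray(c,162,223,.062))
go(p[0],p[1],.043,-8.6)"
```

```text
[ 0.39751308 -0.33844721  0.062     ] [ 0.39211573 -0.22614323  0.062     ]
go [0.0029 0.0017 0.154 ] yaw 0.0 | pos [ 0.3951 -0.3367  0.197 ] th -8.6 t 7.0 w 0.0644 F [-1.   0.3  0.4] j6 0.78
```

Call:
arm_command:
  steps:
    - {"x": 0.002,"y": 0.002,"z": 0.05,"yaw": 0,"fingers": 0.7}
    - {"x": 0.002,"y": 0.002,"z": 0.1,"yaw": 0,"fingers": 0.7}
    - {"x": 0.002,"y": 0.002,"z": 0.14,"yaw": 0,"fingers": 0.7}
    - {"x": 0.002,"y": 0.002,"z": 0.153,"yaw": 0,"fingers": 0.7}
    - {"x": 0.002,"y": 0.002,"z": 0.153,"yaw": 0,"fingers": 0.7}
    - {"x": 0.002,"y": 0.002,"z": 0.153,"yaw": 0,"fingers": 0.7}

```text
time_s: 7.6
ee_pos: [0.398, -0.3411, 0.0471]
tool_rot: [3.131, -0.234, 0.003]
contact_force: [-0.3, 0.4, 1.2]
width: 0.0644
gripper_force: 0.0
```

Call:
arm_command:
  steps:
    - {"x": 0,"y": 0,"z": 0,"yaw": 0,"fingers": 0.1}
    - {"x": 0,"y": 0,"z": 0,"yaw": 0,"fingers": 0.1}
    - {"x": 0,"y": 0,"z": 0,"yaw": 0,"fingers": 0.1}
    - {"x": 0,"y": 0,"z": 0,"yaw": 0,"fingers": 0.1}
    - {"x": 0,"y": 0,"z": 0,"yaw": 0,"fingers": 0.1}
    - {"x": 0,"y": 0,"z": 0,"yaw": 0,"fingers": 0.1}

```text
time_s: 8.2
ee_pos: [0.3966, -0.3403, 0.0454]
tool_rot: [-3.133, 0.236, -0.0]
contact_force: [-0.0, 0.8, 1.8]
width: 0.0251
gripper_force: 25.0
```

Call:
arm_command:
  steps:
    - {"x": 0,"y": 0,"z": -0.05,"yaw": 0,"fingers": 0.1}
    - {"x": 0,"y": 0,"z": -0.1,"yaw": 0,"fingers": 0.1}
    - {"x": 0,"y": 0,"z": -0.15,"yaw": 0,"fingers": 0.1}
    - {"x": 0,"y": 0,"z": -0.17,"yaw": 0,"fingers": 0.1}
    - {"x": 0,"y": 0,"z": -0.17,"yaw": 0,"fingers": 0.1}

```text
time_s: 8.7
ee_pos: [0.3979, -0.3422, 0.219]
tool_rot: [3.127, -0.235, 0.008]
contact_force: [-0.7, -0.3, -1.8]
width: 0.0254
gripper_force: 25.0
```

```bash
python3 -c "
from go import *
c=cam('wrist'); cv2.imwrite('pics/w6.png',c['im'][180:320,180:390]); hsv=cv2.cvtColor(c['im'],cv2.COLOR_BGR2HSV)
print(c['im'][215:310:6,283,2])
go(.605+.033*.9888+.04*.1495,-.0465-.033*.1495+.04*.9888,.2,-8.6)
go(.605-.033*.9888+.04*.1495,-.0465+.033*.1495+.04*.9888,.2,-8.6)"
```

```text
[ 61  69  69  70  72 108 110 115 128 128 126 129 128 131 126 238]
go [ 0.1947 -0.3622  0.0156] yaw -0.0 | pos [ 0.3969 -0.3408  0.2159] th -8.6 t 8.8 w 0.0252 F [-0.1  1.1 -1.9] j6 0.78
go [ 0.1287 -0.3622  0.0155] yaw -0.0 | pos [ 0.3969 -0.3408  0.2159] th -8.6 t 8.8 w 0.0252 F [-0.1  1.1 -1.9] j6 0.78
```

Call:
arm_command:
  steps:
    - {"x": 0.193,"y": -0.362,"z": 0.016,"yaw": 0,"fingers": 0.1}
    - {"x": 0.193,"y": -0.362,"z": 0.016,"yaw": 0,"fingers": 0.1}
    - {"x": 0.193,"y": -0.362,"z": 0.016,"yaw": 0,"fingers": 0.1}
    - {"x": 0.193,"y": -0.362,"z": 0.016,"yaw": 0,"fingers": 0.1}
    - {"x": 0.193,"y": -0.362,"z": 0.016,"yaw": 0,"fingers": 0.1}
    - {"x": 0.193,"y": -0.362,"z": 0.016,"yaw": 0,"fingers": 0.1}
    - {"x": 0.193,"y": -0.362,"z": 0.016,"yaw": 0,"fingers": 0.1}
    - {"x": 0.193,"y": -0.362,"z": 0.016,"yaw": 0,"fingers": 0.1}

```text
time_s: 9.55
ee_pos: [0.6344, -0.0175, 0.1955]
tool_rot: [-3.132, 0.236, 0.009]
contact_force: [1.2, -1.5, -1.0]
width: 0.0252
gripper_force: 25.0
```

```bash
python3 -c "
from go import *
go(.642,-.012,.1,-8.6)"
```

```text
go [ 0.0073 -0.0066  0.0955] yaw -0.0 | pos [ 0.6344 -0.0175  0.1955] th -8.6 t 9.6 w 0.0252 F [ 1.2 -1.5 -1. ] j6 1.50
```

Call:
arm_command:
  steps:
    - {"x": 0,"y": 0,"z": 0.03,"yaw": 0,"fingers": 0.1}
    - {"x": 0,"y": 0,"z": 0.05,"yaw": 0,"fingers": 0.1}
    - {"x": 0,"y": 0,"z": 0.05,"yaw": 0,"fingers": 0.1}
    - {"x": 0,"y": 0,"z": 0.05,"yaw": 0,"fingers": 0.1}

```text
time_s: 9.95
ee_pos: [0.6338, -0.0196, 0.1473]
tool_rot: [-3.132, 0.236, 0.007]
contact_force: [0.1, -0.8, -1.6]
width: 0.0251
gripper_force: 25.0
```

```bash
python3 -c "
from go import *
go(.642,-.012,.051,-8.6)"
```

```text
go [ 0.0074 -0.0087  0.0963] yaw -0.0 | pos [ 0.6338 -0.0196  0.1473] th -8.6 t 9.9 w 0.0251 F [ 0.1 -0.8 -1.6] j6 1.50
```

Call:
arm_command:
  steps:
    - {"x": 0.007,"y": -0.0085,"z": 0,"yaw": 0,"fingers": 0.1}
    - {"x": 0.007,"y": -0.0085,"z": 0.03,"yaw": 0,"fingers": 0.1}
    - {"x": 0.007,"y": -0.0085,"z": 0.06,"yaw": 0,"fingers": 0.1}
    - {"x": 0.007,"y": -0.0085,"z": 0.08,"yaw": 0,"fingers": 0.1}
    - {"x": 0.007,"y": -0.0085,"z": 0.09,"yaw": 0,"fingers": 0.1}
    - {"x": 0.007,"y": -0.0085,"z": 0.09,"yaw": 0,"fingers": 0.1}
    - {"x": 0.007,"y": -0.0085,"z": 0.09,"yaw": 0,"fingers": 0.1}

```text
time_s: 10.65
ee_pos: [0.6448, -0.0126, 0.0613]
tool_rot: [3.132, -0.236, 0.004]
contact_force: [-0.7, 0.3, -1.6]
width: 0.0249
gripper_force: 25.0
```

```bash
python3 -c "
from go import *
go(.642,-.012,.052,-8.6)"
```

```text
go [-0.0029 -0.0002  0.0093] yaw -0.0 | pos [ 0.6448 -0.0126  0.0613] th -8.6 t 10.7 w 0.0249 F [-0.7  0.3 -1.6] j6 1.51
```

Call:
arm_command:
  steps:
    - {"x": -0.003,"y": 0,"z": 0.003,"yaw": 0,"fingers": 0.1}
    - {"x": -0.003,"y": 0,"z": 0.008,"yaw": 0,"fingers": 0.1}
    - {"x": -0.003,"y": 0,"z": 0.008,"yaw": 0,"fingers": 0.1}
    - {"x": -0.003,"y": 0,"z": 0.008,"yaw": 0,"fingers": 0.1}

```text
time_s: 11.05
ee_pos: [0.6416, -0.0122, 0.0524]
tool_rot: [3.132, -0.236, 0.004]
contact_force: [3.5, -0.7, -1.7]
width: 0.0251
gripper_force: 25.0
```

Call:
arm_command:
  steps:
    - {"x": 0,"y": 0,"z": 0,"yaw": 0,"fingers": 0.4}
    - {"x": 0,"y": 0,"z": 0,"yaw": 0,"fingers": 0.4}
    - {"x": 0,"y": 0,"z": 0,"yaw": 0,"fingers": 0.4}
    - {"x": 0,"y": 0,"z": -0.04,"yaw": 0,"fingers": 0.4}
    - {"x": 0,"y": 0,"z": -0.08,"yaw": 0,"fingers": 0.4}
    - {"x": 0,"y": 0,"z": -0.13,"yaw": 0,"fingers": 0.4}
    - {"x": 0,"y": 0,"z": -0.17,"yaw": 0,"fingers": 0.4}
    - {"x": 0,"y": 0,"z": -0.17,"yaw": 0,"fingers": 0.4}

```text
time_s: 11.85
ee_pos: [0.6441, -0.0126, 0.2299]
tool_rot: [3.131, -0.235, 0.02]
contact_force: [0.6, -0.4, 0.1]
width: 0.0365
gripper_force: 0.0
```

```bash
python3 -c "
from go import *
c=cam('wrist'); cv2.imwrite('pics/w6.png',c['im'])
t=cam('top'); cap(t,(.387,-.225),9); cap(t,(.63,-.09),9); cap(t,(.642,-.012),9)
go(.389,-.226,.2,-8.6)"
```

```text
cap 65 px 381 248 rad_mm 12.9 [ 0.3871 -0.224   0.062 ]
cap 101 px 332 162 rad_mm 19.6 [ 0.6416 -0.0947  0.062 ]
cap 176 px 304 164 rad_mm 24.5 [ 0.637  -0.0139  0.062 ]
go [-0.2171  0.2493  0.0224] yaw -0.0 | pos [ 0.6409 -0.012   0.2228] th -8.6 t 11.9 w 0.0368 F [ 0.1  0.1 -1.3] j6 1.51
```

Call:
arm_command:
  steps:
    - {"x": -0.217,"y": 0.249,"z": 0.022,"yaw": 0,"fingers": 0.7}
    - {"x": -0.217,"y": 0.249,"z": 0.022,"yaw": 0,"fingers": 0.7}
    - {"x": -0.217,"y": 0.249,"z": 0.022,"yaw": 0,"fingers": 0.7}
    - {"x": -0.217,"y": 0.249,"z": 0.022,"yaw": 0,"fingers": 0.7}
    - {"x": -0.217,"y": 0.249,"z": 0.022,"yaw": 0,"fingers": 0.7}
    - {"x": -0.217,"y": 0.249,"z": 0.022,"yaw": 0,"fingers": 0.7}
    - {"x": -0.217,"y": 0.249,"z": 0.022,"yaw": 0,"fingers": 0.7}
    - {"x": -0.217,"y": 0.249,"z": 0.022,"yaw": 0,"fingers": 0.7}

```text
time_s: 12.75
ee_pos: [0.3854, -0.2264, 0.1971]
tool_rot: [-3.13, 0.243, 0.007]
contact_force: [0.3, 1.2, 0.2]
width: 0.0643
gripper_force: 0.0
```

```bash
python3 -c "
from go import *
c=cam('wrist'); cv2.imwrite('pics/w7.png',c['im'])
p=cap(c,(.389,-.226),28); go(p[0],p[1],.043,-8.6)"
```

```text
cap 652 px 280 199 rad_mm 13.2 [ 0.3885 -0.2245  0.062 ]
go [ 0.0019 -0.0008  0.1546] yaw -0.2 | pos [ 0.3869 -0.2255  0.1976] th -8.8 t 12.8 w 0.0642 F [ 0.  -0.8  1.1] j6 0.93
```

View pics/w6.png

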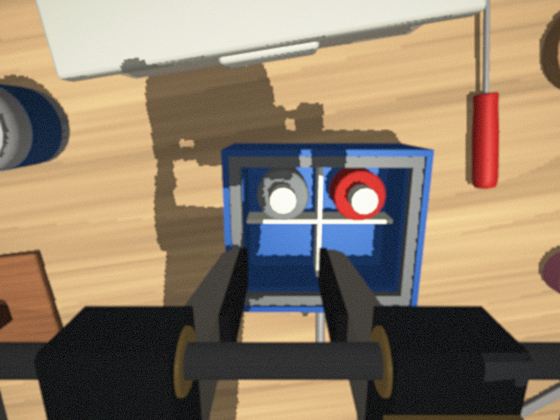

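The picture shows grey (283,200) and red (364,200) both upright in the two far cells. Terracotta is next.

Call:
arm_command:
  steps:
    - {"x": 0.001,"y": -0.001,"z": 0.05,"yaw": 0,"fingers": 0.7}
    - {"x": 0.001,"y": -0.001,"z": 0.1,"yaw": 0,"fingers": 0.7}
    - {"x": 0.001,"y": -0.001,"z": 0.14,"yaw": 0,"fingers": 0.7}
    - {"x": 0.001,"y": -0.001,"z": 0.154,"yaw": 0,"fingers": 0.7}
    - {"x": 0.001,"y": -0.001,"z": 0.154,"yaw": 0,"fingers": 0.7}
    - {"x": 0.001,"y": -0.001,"z": 0.154,"yaw": 0,"fingers": 0.7}

```text
time_s: 13.4
ee_pos: [0.3904, -0.2241, 0.0456]
tool_rot: [-3.132, 0.234, 0.001]
contact_force: [-0.2, -0.3, 1.0]
width: 0.0643
gripper_force: 0.0
```

Call:
arm_command:
  steps:
    - {"x": 0,"y": 0,"z": 0,"yaw": 0,"fingers": 0.1}
    - {"x": 0,"y": 0,"z": 0,"yaw": 0,"fingers": 0.1}
    - {"x": 0,"y": 0,"z": 0,"yaw": 0,"fingers": 0.1}
    - {"x": 0,"y": 0,"z": 0,"yaw": 0,"fingers": 0.1}
    - {"x": 0,"y": 0,"z": 0,"yaw": 0,"fingers": 0.1}
    - {"x": 0,"y": 0,"z": 0,"yaw": 0,"fingers": 0.1}

```text
time_s: 14.0
ee_pos: [0.3899, -0.2249, 0.0459]
tool_rot: [3.133, -0.236, 0.001]
contact_force: [-0.0, 0.6, 1.3]
width: 0.0254
gripper_force: 25.0
```

Call:
arm_command:
  steps:
    - {"x": 0,"y": 0,"z": -0.05,"yaw": 0,"fingers": 0.1}
    - {"x": 0,"y": 0,"z": -0.1,"yaw": 0,"fingers": 0.1}
    - {"x": 0,"y": 0,"z": -0.15,"yaw": 0,"fingers": 0.1}
    - {"x": 0,"y": 0,"z": -0.17,"yaw": 0,"fingers": 0.1}
    - {"x": 0,"y": 0,"z": -0.17,"yaw": 0,"fingers": 0.1}

```text
time_s: 14.5
ee_pos: [0.3914, -0.2264, 0.2192]
tool_rot: [3.128, -0.235, 0.009]
contact_force: [0.6, -0.2, -1.9]
width: 0.0248
gripper_force: 25.0
```

```bash
python3 -c "
from go import *
c=cam('wrist'); 
print(c['im'][215:320:6,283,2])
go(.5647,-.0811,.17,-8.6)"
```

```text
[ 85 102 106 104 102 112 117 115 128 131 130 129 133 134 132 249 236 215]
go [ 0.1508 -0.1688  0.0463] yaw -0.0 | pos [ 0.3902 -0.2253  0.2163] th -8.6 t 14.6 w 0.0250 F [ 0.9  0.2 -1.5] j6 0.93
```

Call:
arm_command:
  steps:
    - {"x": 0.151,"y": -0.169,"z": 0.02,"yaw": 0,"fingers": 0.1}
    - {"x": 0.151,"y": -0.169,"z": 0.03,"yaw": 0,"fingers": 0.1}
    - {"x": 0.151,"y": -0.169,"z": 0.046,"yaw": 0,"fingers": 0.1}
    - {"x": 0.151,"y": -0.169,"z": 0.046,"yaw": 0,"fingers": 0.1}
    - {"x": 0.151,"y": -0.169,"z": 0.046,"yaw": 0,"fingers": 0.1}
    - {"x": 0.151,"y": -0.169,"z": 0.046,"yaw": 0,"fingers": 0.1}
    - {"x": 0.151,"y": -0.169,"z": 0.046,"yaw": 0,"fingers": 0.1}

```text
time_s: 15.25
ee_pos: [0.5627, -0.0794, 0.1664]
tool_rot: [-3.132, 0.234, 0.009]
contact_force: [-0.2, -0.1, -1.8]
width: 0.0255
gripper_force: 25.0
```

```bash
python3 -c "
from go import *
go(.5647,-.0811,.053,-8.6)"
```

```text
go [0.0029 0.0014 0.1134] yaw 0.1 | pos [ 0.5627 -0.0794  0.1664] th -8.5 t 15.2 w 0.0255 F [-0.2 -0.1 -1.8] j6 1.37
```

Call:
arm_command:
  steps:
    - {"x": 0,"y": 0.001,"z": 0.03,"yaw": 0,"fingers": 0.1}
    - {"x": 0,"y": 0.001,"z": 0.06,"yaw": 0,"fingers": 0.1}
    - {"x": 0,"y": 0.001,"z": 0.08,"yaw": 0,"fingers": 0.1}
    - {"x": 0,"y": 0.001,"z": 0.1,"yaw": 0,"fingers": 0.1}
    - {"x": 0,"y": 0.001,"z": 0.105,"yaw": 0,"fingers": 0.1}
    - {"x": 0,"y": 0.001,"z": 0.105,"yaw": 0,"fingers": 0.1}

```text
time_s: 15.85
ee_pos: [0.5644, -0.0827, 0.064]
tool_rot: [3.132, -0.239, 0.004]
contact_force: [4.1, -0.9, -3.3]
width: 0.0252
gripper_force: 25.0
```

```bash
python3 -c "
from go import *
go(.5647,-.0811,.053,-8.6)"
```

```text
go [-0.     -0.0017  0.011 ] yaw -0.1 | pos [ 0.5644 -0.0827  0.064 ] th -8.7 t 15.8 w 0.0252 F [ 4.1 -0.9 -3.3] j6 1.37
```

Call:
arm_command:
  steps:
    - {"x": 0.0005,"y": -0.001,"z": 0.004,"yaw": 0,"fingers": 0.1}
    - {"x": 0.0005,"y": -0.001,"z": 0.009,"yaw": 0,"fingers": 0.1}
    - {"x": 0.0005,"y": -0.001,"z": 0.01,"yaw": 0,"fingers": 0.1}
    - {"x": 0.0005,"y": -0.001,"z": 0.01,"yaw": 0,"fingers": 0.1}

```text
time_s: 16.25
ee_pos: [0.5649, -0.0808, 0.0546]
tool_rot: [3.132, -0.236, 0.001]
contact_force: [3.0, -1.4, -1.3]
width: 0.0252
gripper_force: 25.0
```

```bash
python3 -c "
from go import *
go(.5647,-.0811,.053,-8.6)"
```

```text
go [-0.0002  0.0003  0.0016] yaw -0.0 | pos [ 0.5649 -0.0808  0.0546] th -8.6 t 16.2 w 0.0252 F [ 3.  -1.4 -1.3] j6 1.37
```

Call:
arm_command:
  steps:
    - {"x": 0.001,"y": 0,"z": 0.002,"yaw": 0,"fingers": 0.1}
    - {"x": 0.001,"y": 0,"z": 0.003,"yaw": 0,"fingers": 0.1}
    - {"x": 0.001,"y": 0,"z": 0.003,"yaw": 0,"fingers": 0.1}

```text
time_s: 16.55
ee_pos: [0.5655, -0.0803, 0.0514]
tool_rot: [-3.132, 0.236, 0.002]
contact_force: [0.7, 0.4, 0.5]
width: 0.0255
gripper_force: 25.0
```

Call:
arm_command:
  steps:
    - {"x": 0.001,"y": 0,"z": 0,"yaw": 0,"fingers": 0.4}
    - {"x": 0.001,"y": 0,"z": 0,"yaw": 0,"fingers": 0.4}
    - {"x": 0.001,"y": 0,"z": 0,"yaw": 0,"fingers": 0.4}
    - {"x": 0,"y": 0,"z": -0.04,"yaw": 0,"fingers": 0.4}
    - {"x": 0,"y": 0,"z": -0.08,"yaw": 0,"fingers": 0.4}
    - {"x": 0,"y": 0,"z": -0.13,"yaw": 0,"fingers": 0.4}
    - {"x": 0,"y": 0,"z": -0.17,"yaw": 0,"fingers": 0.4}
    - {"x": 0,"y": 0,"z": -0.17,"yaw": 0,"fingers": 0.4}

```text
time_s: 17.35
ee_pos: [0.5694, -0.0817, 0.2291]
tool_rot: [3.129, -0.235, 0.019]
contact_force: [0.1, -0.3, 0.5]
width: 0.0365
gripper_force: 0.0
```

Call:
arm_command:
  steps:
    - {"x": -0.1,"y": -0.02,"z": 0,"yaw": 0,"fingers": 0.8}
    - {"x": -0.1,"y": -0.02,"z": 0,"yaw": 0,"fingers": 0.8}
    - {"x": -0.1,"y": -0.02,"z": 0,"yaw": 0,"fingers": 0.8}
    - {"x": -0.1,"y": -0.02,"z": 0,"yaw": 0,"fingers": 0.8}

```text
time_s: 17.75
ee_pos: [0.4691, -0.0453, 0.2208]
tool_rot: [-3.133, 0.235, 0.001]
contact_force: [-0.1, -0.7, 0.4]
width: 0.0666
gripper_force: 0.0
```

```bash
python3 -c "
from go import *
go(.5,-.05,.22)
c=cam('wrist'); cv2.imwrite('pics/w8.png',c['im'])
t=cam('top'); hsv=cv2.cvtColor(t['im'],cv2.COLOR_BGR2HSV); H,S,V=cv2.split(hsv)
m=np.zeros(H.shape,bool); m[170:235,135:215]=True; bg=hsv[176:230:6,150:204:6].reshape(-1,3); print(hsv[200,140],hsv[185,160],hsv[215,190],hsv[202,174])
"
```

```text
go [ 0.0313 -0.      0.0008] yaw 0.2 | pos [ 0.4691 -0.0453  0.2208] th -8.6 t 17.8 w 0.0666 F [-0.1 -0.7  0.4] j6 1.37
[ 16 129 196] [ 12 185 152] [ 13 183 142] [ 11 192  85]
```

View pics/w8.png

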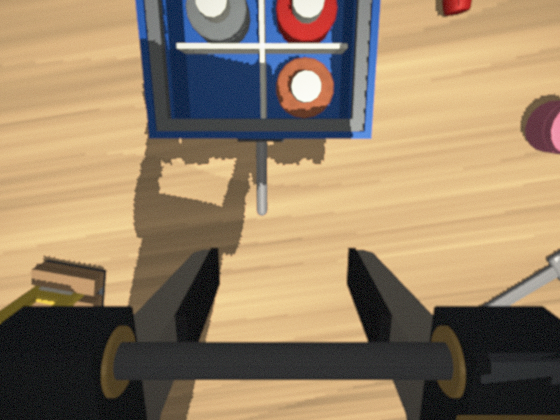

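All three bottles stand upright in their cells: grey (212,5), red (306,5) and terracotta (307,87). The crate's front corners are at about (151,137) and (372,136), and the peg tip is at (262,213). Next I measure the cover.

```bash
python3 -c "
from go import *
c=cam('wrist')
a,b=ray(c,151,137,.086),ray(c,372,136,.086); d=(a-b)[:2]; th=np.arctan2(-d[0],d[1]); print('front',a,b,np.linalg.norm(d),'ang',np.degrees(th),'C',(a+b)[:2]/2+.08*np.array([np.cos(th),np.sin(th)]))
print('tip',ray(c,262,213,.078),'terr cap',ray(c,307,87,.068))
t=cam('top'); hsv=cv2.cvtColor(t['im'],cv2.COLOR_BGR2HSV)
m=np.zeros(hsv.shape[:2],bool); m[165:240,130:220]=(hsv[...,1]>160)[165:240,130:220]
B=max(blobs(m,200),key=lambda b:b[0]); print('cover',B[0],rect(t,B[2],.012))
g=np.zeros(m.shape,bool); g[190:215,155:195]=(hsv[...,2]<105)[190:215,155:195]
B=max(blobs(g,20),key=lambda b:b[0]); print('grip',B[0],B[1],rect(t,B[2],.04),ray(t,*B[1],.035))
go(.5,.38,.22,-8.6)
"
```

```text
front [0.54450308 0.05502249 0.086     ] [ 0.51695512 -0.13026179  0.086     ] 0.18732099790709206 ang -8.456755354087182 C [ 0.60985927 -0.04938468]
tip [ 0.46206517 -0.02595669  0.078     ] terr cap [ 0.56517914 -0.08236681  0.068     ]
cover 2646 ((0.5420858263969421, 0.3739984631538391), (0.1703580766916275, 0.1407385617494583), 87.52203369140625)
grip 234 [173.91452991 201.13675214] ((0.541000485420227, 0.3722756803035736), (0.07377371191978455, 0.02647232450544834), 88.36658477783203) [0.54251134 0.37204943 0.035     ]
go [-0.0356 -0.4259  0.0019] yaw -0.0 | pos [ 0.4713 -0.0464  0.222 ] th -8.6 t 17.9 w 0.0733 F [ 1.   0.2 -0.4] j6 1.37
```

```bash
python3 -c "
from go import *
go(.5945,-.1365,.3,81.4)"
```

```text
go [ 0.1354  0.0706 -0.0779] yaw 90.0 | pos [ 0.4713 -0.0464  0.222 ] th -8.6 t 17.9 w 0.0733 F [ 1.   0.2 -0.4] j6 1.37
```

Call:
arm_command:
  steps:
    - {"x": 0.135,"y": 0.071,"z": -0.078,"yaw": -90,"fingers": 0.8}
    - {"x": 0.135,"y": 0.071,"z": -0.078,"yaw": -90,"fingers": 0.8}
    - {"x": 0.135,"y": 0.071,"z": -0.078,"yaw": -90,"fingers": 0.8}
    - {"x": 0.135,"y": 0.071,"z": -0.078,"yaw": -90,"fingers": 0.8}
    - {"x": 0.135,"y": 0.071,"z": -0.078,"yaw": -90,"fingers": 0.8}
    - {"x": 0.135,"y": 0.071,"z": -0.078,"yaw": -90,"fingers": 0.8}
    - {"x": 0.135,"y": 0.071,"z": -0.078,"yaw": -90,"fingers": 0.8}
    - {"x": 0.135,"y": 0.071,"z": -0.078,"yaw": -90,"fingers": 0.8}

```text
time_s: 18.75
ee_pos: [0.594, -0.1369, 0.2992]
tool_rot: [-2.714, -1.582, 0.0]
contact_force: [-0.1, 0.4, -0.2]
width: 0.0732
gripper_force: 0.0
```

Call:
arm_command:
  steps:
    - {"x": 0,"y": 0,"z": 0,"yaw": -21.3,"fingers": 0.8}
    - {"x": 0,"y": 0,"z": 0,"yaw": -21.3,"fingers": 0.8}
    - {"x": 0,"y": 0,"z": 0,"yaw": -21.3,"fingers": 0.8}
    - {"x": 0,"y": 0,"z": 0,"yaw": -21.3,"fingers": 0.8}
    - {"x": 0,"y": 0,"z": 0,"yaw": -21.3,"fingers": 0.8}

```text
time_s: 19.25
ee_pos: [0.5935, -0.1366, 0.2994]
tool_rot: [-2.383, -2.047, 0.0]
contact_force: [0.0, 0.3, 0.2]
width: 0.0735
gripper_force: 0.0
```

```bash
cat >> go.py <<'E'
def crate(c,mk=None):
    H,S,V=cv2.split(cv2.cvtColor(c["im"],cv2.COLOR_BGR2HSV)); m=((H>100)&(H<130)&(S>110)&(V>35))
    m=cv2.morphologyEx(m.astype(np.uint8),cv2.MORPH_CLOSE,np.ones((25,25)))
    B=max(blobs(m,500),key=lambda b:b[0]); return rect(c,B[2],.086),B
E
python3 -c "
from go import *
go(.5945,-.1365,.3,81.4)
c=cam('wrist'); cv2.imwrite('pics/w9.png',c['im']); r,B=crate(c); print(r,cv2.boundingRect(B[2].astype(np.uint8)))
pts=cv2.boxPoints(r); print([proj(c,(*p,.086)).round() for p in pts])"
```

```text
go [ 0.0003  0.001  -0.0006] yaw -0.1 | pos [ 0.5935 -0.1366  0.2994] th 81.3 t 19.2 w 0.0735 F [0.  0.3 0.2] j6 -0.27
((0.6056479215621948, -0.04774598032236099), (0.1822381466627121, 0.1594739705324173), 81.2540512084961) (200, 0, 165, 187)
[array([209., 186.]), array([354., 186.]), array([364.,  -0.]), array([199.,   0.])]
```

View pics/w9.png

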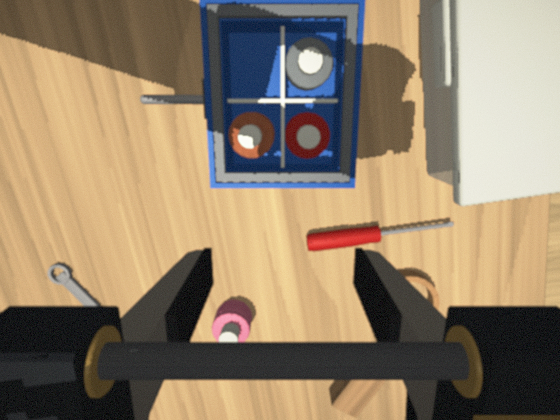

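The wrist view shows the crate rim from (199,0) to (354,186), with the far edge just cut off. Grey, red and terracotta sit in their cells. I'll measure the cover from the same relative viewpoint.

```bash
python3 -c "
from go import *
go(.538,.285,.3,87.5)"
```

```text
go [ 0.4084 -0.1182 -0.0005] yaw -6.2 | pos [ 0.5933 -0.1365  0.2994] th 81.3 t 19.3 w 0.0737 F [ 0.1  0.4 -0.3] j6 -0.27
```

Call:
arm_command:
  steps:
    - {"x": 0.408,"y": -0.118,"z": 0,"yaw": -6.2,"fingers": 0.8}
    - {"x": 0.408,"y": -0.118,"z": 0,"yaw": -6.2,"fingers": 0.8}
    - {"x": 0.408,"y": -0.118,"z": 0,"yaw": -6.2,"fingers": 0.8}
    - {"x": 0.408,"y": -0.118,"z": 0,"yaw": -6.2,"fingers": 0.8}
    - {"x": 0.408,"y": -0.118,"z": 0,"yaw": -6.2,"fingers": 0.8}
    - {"x": 0.408,"y": -0.118,"z": 0,"yaw": -6.2,"fingers": 0.8}
    - {"x": 0.408,"y": -0.118,"z": 0,"yaw": -6.2,"fingers": 0.8}
    - {"x": 0.408,"y": -0.118,"z": 0,"yaw": -6.2,"fingers": 0.8}

```text
time_s: 20.1
ee_pos: [0.5398, 0.2623, 0.2999]
tool_rot: [2.268, 2.173, 0.001]
contact_force: [1.5, 0.3, -1.1]
width: 0.0738
gripper_force: 0.0
```

Call:
arm_command:
  steps:
    - {"x": 0.05,"y": 0,"z": 0,"yaw": 0,"fingers": 0.8}
    - {"x": 0.05,"y": 0,"z": 0,"yaw": 0,"fingers": 0.8}
    - {"x": 0.05,"y": 0,"z": 0,"yaw": 0,"fingers": 0.8}

```text
time_s: 20.4
ee_pos: [0.5421, 0.3111, 0.2992]
tool_rot: [2.265, 2.177, -0.001]
contact_force: [-0.2, 0.2, -0.1]
width: 0.0734
gripper_force: 0.0
```

```bash
python3 -c "
from go import *
go(.538,.285,.3,87.5)
c=cam('wrist'); cv2.imwrite('pics/w10.png',c['im']); print(proj(c,(.542,.374,.012)))"
```

```text
go [-0.0263 -0.003  -0.0007] yaw 0.2 | pos [0.5421 0.3111 0.2992] th 87.7 t 20.4 w 0.0734 F [-0.2  0.2 -0.1] j6 0.37
[281.09591534 123.77602762]
```

View pics/w10.png

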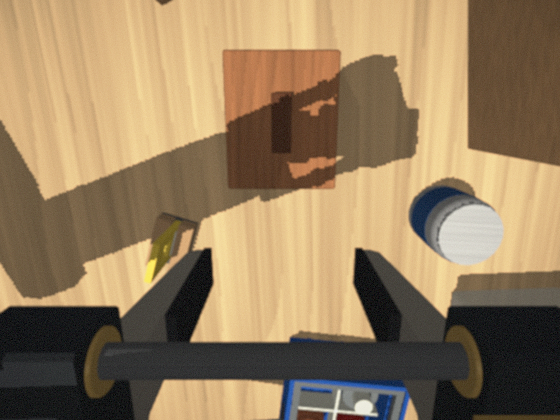

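The cover is fully visible with corners at about (223,50), (341,51), (336,188) and (229,188). The grip bar spans roughly (272–293, 92–153).

```bash
python3 -c "
from go import *
c=cam('wrist'); im=cv2.cvtColor(c['im'],cv2.COLOR_BGR2HSV)
m=np.zeros(im.shape[:2],bool); m[35:205,205:360]=((im[...,0]<13)&(im[...,1]>130))[35:205,205:360]
B=max(blobs(m,500),key=lambda b:b[0]); r=rect(c,B[2],.012); print(B[0],r)
P=np.array([ray(c,u,v,.012)[:2] for u,v in((223,50),(341,51),(336.5,188),(228.5,188))],np.float32); print(P.mean(0),cv2.minAreaRect(P))
print('bar top px corners', [ray(c,u,v,.04) for u,v in((272,92),(293,92),(293,153),(272,153))])
go(*P.mean(0),.04,87.5)"
```

```text
10140 ((0.5421814918518066, 0.37625497579574585), (0.16568520665168762, 0.1389741748571396), 87.52267456054688)
[0.5439894  0.37403297] ((0.5442379713058472, 0.37431538105010986), (0.1672757863998413, 0.1423632800579071), 87.55438232421875)
bar top px corners [array([0.53380523, 0.40958554, 0.04      ]), array([0.55794616, 0.40854495, 0.04      ]), array([0.55549879, 0.33897502, 0.04      ]), array([0.53023068, 0.34005803, 0.04      ])]
go [ 0.0648 -0.0013  0.2596] yaw 0.1 | pos [0.5425 0.3094 0.2996] th 87.6 t 20.5 w 0.0734 F [0.7 0.3 0.7] j6 0.37
```

Call:
arm_command:
  steps:
    - {"x": 0.065,"y": -0.001,"z": 0.05,"yaw": 0.1,"fingers": 0.6}
    - {"x": 0.065,"y": -0.001,"z": 0.1,"yaw": 0.1,"fingers": 0.6}
    - {"x": 0.065,"y": -0.001,"z": 0.15,"yaw": 0.1,"fingers": 0.6}
    - {"x": 0.065,"y": -0.001,"z": 0.2,"yaw": 0.1,"fingers": 0.6}
    - {"x": 0.065,"y": -0.001,"z": 0.23,"yaw": 0.1,"fingers": 0.6}
    - {"x": 0.065,"y": -0.001,"z": 0.23,"yaw": 0.1,"fingers": 0.6}
    - {"x": 0.065,"y": -0.001,"z": 0.23,"yaw": 0.1,"fingers": 0.6}

```text
time_s: 21.2
ee_pos: [0.5441, 0.3739, 0.0698]
tool_rot: [-2.27, -2.171, 0.002]
contact_force: [0.9, 0.2, 0.8]
width: 0.0554
gripper_force: 0.0
```

```bash
python3 -c "
from go import *
go(.544,.3743,.018,87.5)
c=cam('wrist'); cv2.imwrite('pics/w11.png',c['im'])"
```

```text
go [ 0.0004 -0.      0.0518] yaw -0.1 | pos [0.5441 0.3739 0.0698] th 87.4 t 21.2 w 0.0554 F [0.9 0.2 0.8] j6 0.46
```

View pics/w11.png

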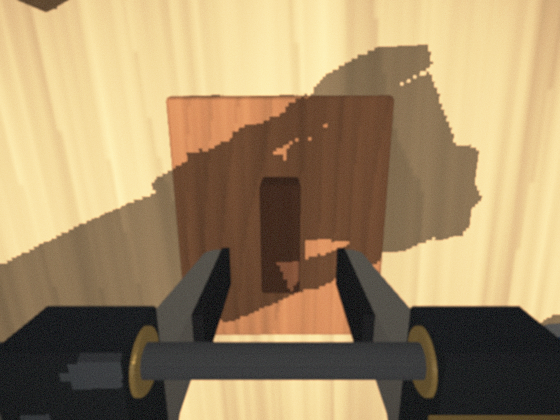

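The bar at (280,180–290) is centred between the fingers. I'll lower and grip it.

Call:
arm_command:
  steps:
    - {"x": 0,"y": 0,"z": 0.03,"yaw": -0.1,"fingers": 0.6}
    - {"x": 0,"y": 0,"z": 0.045,"yaw": -0.1,"fingers": 0.6}
    - {"x": 0,"y": 0,"z": 0.048,"yaw": -0.1,"fingers": 0.6}
    - {"x": 0,"y": 0,"z": 0.048,"yaw": -0.1,"fingers": 0.6}
    - {"x": 0,"y": 0,"z": 0.048,"yaw": -0.1,"fingers": 0.6}

```text
time_s: 21.75
ee_pos: [0.5451, 0.3757, 0.0235]
tool_rot: [2.266, 2.175, 0.004]
contact_force: [0.8, -0.7, -0.2]
width: 0.0549
gripper_force: 0.0
```

```bash
python3 -c "
from go import *
go(.544,.3743,.018,87.5)"
```

```text
go [-0.0015 -0.001   0.0055] yaw 0.1 | pos [0.5451 0.3757 0.0235] th 87.6 t 21.8 w 0.0549 F [ 0.8 -0.7 -0.2] j6 0.46
```

Call:
arm_command:
  steps:
    - {"x": -0.001,"y": -0.001,"z": 0.004,"yaw": 0.1,"fingers": 0.6}
    - {"x": -0.001,"y": -0.001,"z": 0.004,"yaw": 0.1,"fingers": 0.6}
    - {"x": -0.001,"y": -0.001,"z": 0.004,"yaw": 0.1,"fingers": 0.1}
    - {"x": -0.001,"y": -0.001,"z": 0.004,"yaw": 0.1,"fingers": 0.1}
    - {"x": -0.001,"y": -0.001,"z": 0.004,"yaw": 0.1,"fingers": 0.1}
    - {"x": -0.001,"y": -0.001,"z": 0.004,"yaw": 0.1,"fingers": 0.1}
    - {"x": -0.001,"y": -0.001,"z": 0.004,"yaw": 0.1,"fingers": 0.1}
    - {"x": -0.001,"y": -0.001,"z": 0.004,"yaw": 0.1,"fingers": 0.1}
  squeeze: 45

```text
time_s: 22.55
ee_pos: [0.5428, 0.3743, 0.0177]
tool_rot: [-2.268, -2.173, 0.0]
contact_force: [-1.0, -0.0, -0.3]
width: 0.0234
gripper_force: 45.0
```

Call:
arm_command:
  steps:
    - {"x": 0,"y": 0,"z": -0.04,"yaw": 0,"fingers": 0.1}
    - {"x": 0,"y": 0,"z": -0.08,"yaw": 0,"fingers": 0.1}
    - {"x": 0,"y": 0,"z": -0.12,"yaw": 0,"fingers": 0.1}
    - {"x": 0,"y": 0,"z": -0.16,"yaw": 0,"fingers": 0.1}
    - {"x": 0,"y": 0,"z": -0.18,"yaw": 0,"fingers": 0.1}
    - {"x": 0,"y": 0,"z": -0.18,"yaw": 0,"fingers": 0.1}

```text
time_s: 23.15
ee_pos: [0.5447, 0.3751, 0.2014]
tool_rot: [2.267, 2.172, 0.01]
contact_force: [0.4, 0.6, -2.9]
width: 0.024
gripper_force: 45.0
```

```bash
python3 -c "
from go import *
go(.6061,-.0448,.2,81.3)
c=cam('wrist'); cv2.imwrite('pics/w12.png',c['im'])
# cover pose in hand: far corners at board top height
p,R,s=pose(); z=p[2]-.0185+.012-.0
im=cv2.cvtColor(c['im'],cv2.COLOR_BGR2HSV); print(z)"
```

```text
go [-0.4169  0.0794  0.0006] yaw 6.2 | pos [0.5447 0.3751 0.2014] th 87.5 t 23.1 w 0.0240 F [ 0.4  0.6 -2.9] j6 0.46
0.191686147332996
```

View pics/w12.png

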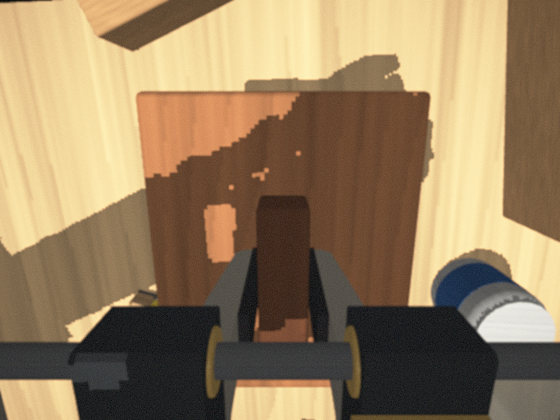

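The cover is held level, with the bar at (283,200–330) between the pads. I'll carry it over the crate.

Call:
arm_command:
  steps:
    - {"x": -0.04,"y": 0.008,"z": 0,"yaw": 0.6,"fingers": 0.1}
    - {"x": -0.085,"y": 0.017,"z": 0,"yaw": 1.5,"fingers": 0.1}
    - {"x": -0.13,"y": 0.025,"z": 0,"yaw": 3,"fingers": 0.1}
    - {"x": -0.175,"y": 0.034,"z": 0,"yaw": 4,"fingers": 0.1}
    - {"x": -0.22,"y": 0.042,"z": 0,"yaw": 5,"fingers": 0.1}
    - {"x": -0.265,"y": 0.05,"z": 0,"yaw": 6.2,"fingers": 0.1}
    - {"x": -0.31,"y": 0.059,"z": 0,"yaw": 6.2,"fingers": 0.1}
    - {"x": -0.355,"y": 0.068,"z": 0,"yaw": 6.2,"fingers": 0.1}

```text
time_s: 24.0
ee_pos: [0.5937, 0.0152, 0.1941]
tool_rot: [-2.379, -2.045, 0.005]
contact_force: [0.7, 0.2, -3.0]
width: 0.0238
gripper_force: 45.0
```

```bash
python3 -c "
from go import *
go(.606,-.0448,.14,81.3)"
```

```text
go [-0.0574  0.0215  0.0539] yaw 0.0 | pos [0.5937 0.0152 0.1941] th 81.3 t 24.0 w 0.0238 F [ 0.7  0.2 -3. ] j6 -0.03
```

Call:
arm_command:
  steps:
    - {"x": -0.04,"y": 0.015,"z": 0.01,"yaw": 0,"fingers": 0.1}
    - {"x": -0.057,"y": 0.021,"z": 0.03,"yaw": 0,"fingers": 0.1}
    - {"x": -0.057,"y": 0.021,"z": 0.054,"yaw": 0,"fingers": 0.1}
    - {"x": -0.057,"y": 0.021,"z": 0.054,"yaw": 0,"fingers": 0.1}
    - {"x": -0.057,"y": 0.021,"z": 0.054,"yaw": 0,"fingers": 0.1}

```text
time_s: 24.5
ee_pos: [0.6061, -0.0421, 0.1413]
tool_rot: [-2.379, -2.045, 0.004]
contact_force: [0.2, 0.2, -3.2]
width: 0.024
gripper_force: 45.0
```

```bash
python3 -c "
from go import *
go(.606,-.0448,.14,81.3)
c=cam('wrist'); cv2.imwrite('pics/w13.png',c['im']); np.save('w13.npy',c,allow_pickle=True); print(pose()[0])"
```

```text
go [-0.0027  0.0003  0.0013] yaw 0.1 | pos [ 0.6061 -0.0421  0.1413] th 81.4 t 24.5 w 0.0240 F [ 0.2  0.2 -3.2] j6 -0.12
[ 0.60727912 -0.04222994  0.14304959]
```

View pics/w13.png

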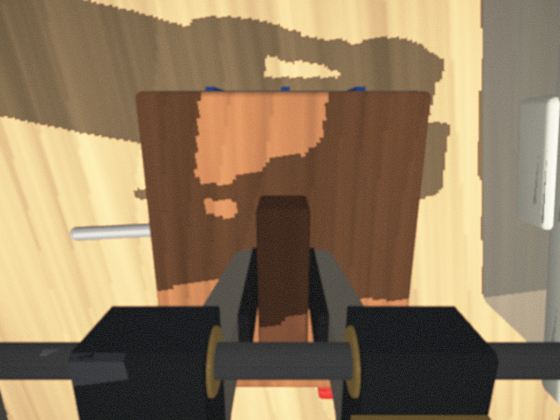

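The cover is over the crate: far edge u = 137–431, blue crate marks at u = 211, 285 and 360. So it is centred to within about 1 mm in crate x. That uses up my picture allowance, so from here I measure without viewing.

```bash
python3 -c "
from go import *
c=cam('wrist'); hsv=cv2.cvtColor(c['im'],cv2.COLOR_BGR2HSV); H,S,V=cv2.split(hsv)
m=np.zeros(H.shape,bool); m[70:110,130:440]=((H>100)&(H<130)&(S>110)&(V>35))[70:110,130:440]
for b in blobs(m,5): print(b[0],b[1],np.argwhere(b[2]).min(0),np.argwhere(b[2]).max(0))
k=((H<13)&(S>120)); row=np.where(k[100,100:460])[0]+100; print('cover row100',row.min(),row.max())
go(.6065,-.0455,.11,81.3)"
```

```text
20 [209.55  88.55] [ 88 205] [ 89 215]
14 [283.   88.5] [ 88 280] [ 89 286]
26 [356.42307692  88.84615385] [ 88 350] [ 90 361]
cover row100 137 428
go [-0.0034 -0.001   0.0341] yaw 0.1 | pos [ 0.608  -0.0423  0.1441] th 81.4 t 24.6 w 0.0235 F [ 1.   0.7 -3.1] j6 -0.12
```

Call:
arm_command:
  steps:
    - {"x": -0.003,"y": 0,"z": 0.01,"yaw": 0.1,"fingers": 0.1}
    - {"x": -0.003,"y": 0,"z": 0.02,"yaw": 0.1,"fingers": 0.1}
    - {"x": -0.003,"y": 0,"z": 0.03,"yaw": 0.1,"fingers": 0.1}
    - {"x": -0.003,"y": 0,"z": 0.03,"yaw": 0.1,"fingers": 0.1}
    - {"x": -0.003,"y": 0,"z": 0.03,"yaw": 0.1,"fingers": 0.1}

```text
time_s: 25.1
ee_pos: [0.6069, -0.0456, 0.1131]
tool_rot: [-2.384, -2.045, 0.001]
contact_force: [-1.3, 0.8, -3.7]
width: 0.024
gripper_force: 45.0
```

```bash
cat > v.py <<'E'
from go import *
go(.6075,-.0455,.1015,81.3)
c=cam('wrist'); hsv=cv2.cvtColor(c['im'],cv2.COLOR_BGR2HSV); H,S,V=cv2.split(hsv)
m=np.zeros(H.shape,bool); m[40:115,100:460]=((H>100)&(H<130)&(S>110)&(V>35))[40:115,100:460]
for b in blobs(m,5): print(b[0],b[1].round(1),np.argwhere(b[2]).min(0),np.argwhere(b[2]).max(0))
k=((H<13)&(S>120)); row=np.where(k[105,100:460])[0]+100; print('cover row105',row.min(),row.max())
cv2.imwrite("pics/v_%d.png"%(sense()["time_s"]*100),c["im"])
E
python3 v.py
```

```text
go [0.0002 0.0005 0.0116] yaw -0.0 | pos [ 0.6069 -0.0456  0.1131] th 81.3 t 25.1 w 0.0240 F [-1.3  0.8 -3.7] j6 -0.12
3013 [282.   85.6] [ 77 131] [114 433]
6 [431.  100.5] [ 98 431] [103 431]
cover row105 139 428
```

```bash
cat > v2.py <<'E'
from v import *
p,R,s=pose(); out=[]
for u in range(170,400,10):
    col=m[:,u]; a=np.where(col)[0]; kk=np.where(k[60:140,u])[0]+60
    if len(a)>1 and len(kk): out.append((a.min(),a.max(),kk.min()))
o=np.median(out,0); print('rim far v',o[0],'rim end v',o[1],'cover far v',o[2])
zt=p[2]-.018+.012
A=R.T@(ray(c,283,o[0],.086)-p); Bc=R.T@(ray(c,283,o[2],zt)-p)
print('crate centre est in tool x: %.4f'%(A[0]-.094),' cover centre: %.4f'%(Bc[0]-.085))
E
python3 v2.py
```

```text
go [0.0003 0.0001 0.0122] yaw -0.1 | pos [ 0.6074 -0.0458  0.1137] th 81.2 t 25.1 w 0.0237 F [-0.1 -0.2 -3.5] j6 -0.12
3006 [279.7  85.6] [ 77 130] [114 431]
cover row105 138 428
rim far v 81.0 rim end v 90.0 cover far v 92.0
crate centre est in tool x: -0.0016  cover centre: 0.0008
```

Call:
arm_command:
  steps:
    - {"x": -0.0017,"y": -0.0005,"z": 0,"yaw": 0,"fingers": 0.1}
    - {"x": -0.0017,"y": -0.0005,"z": 0.004,"yaw": 0,"fingers": 0.1}
    - {"x": -0.0017,"y": -0.0005,"z": 0.008,"yaw": 0,"fingers": 0.1}
    - {"x": -0.0017,"y": -0.0005,"z": 0.01,"yaw": 0,"fingers": 0.1}
    - {"x": -0.0017,"y": -0.0005,"z": 0.01,"yaw": 0,"fingers": 0.1}
    - {"x": -0.0017,"y": -0.0005,"z": 0.01,"yaw": 0,"fingers": 0.1}

```text
time_s: 25.8
ee_pos: [0.6065, -0.0474, 0.1035]
tool_rot: [-2.384, -2.045, 0.0]
contact_force: [0.1, 0.1, -3.8]
width: 0.0234
gripper_force: 45.0
```

```bash
python3 v2.py
```

```text
go [0.002  0.0007 0.002 ] yaw -0.1 | pos [ 0.6065 -0.0474  0.1035] th 81.2 t 25.8 w 0.0234 F [ 0.1  0.1 -3.8] j6 -0.12
4627 [281.1  83.5] [ 72 123] [114 441]
cover row105 138 428
rim far v 75.0 rim end v 87.0 cover far v 92.0
crate centre est in tool x: 0.0003  cover centre: 0.0007
```

Call:
arm_command:
  steps:
    - {"x": 0,"y": 0,"z": 0.002,"yaw": 0.1,"fingers": 0.1}
    - {"x": 0,"y": 0,"z": 0.003,"yaw": 0.1,"fingers": 0.1}
    - {"x": 0,"y": 0,"z": 0.004,"yaw": 0.1,"fingers": 0.1}
    - {"x": 0,"y": 0,"z": 0.004,"yaw": 0.1,"fingers": 0.1}

```text
time_s: 26.25
ee_pos: [0.6065, -0.0474, 0.1]
tool_rot: [-2.386, -2.043, 0.0]
contact_force: [-1.4, -0.3, 0.6]
width: 0.0236
gripper_force: 45.0
```

```bash
python3 v2.py
```

```text
go [ 0.002   0.0007 -0.0015] yaw -0.2 | pos [ 0.6065 -0.0474  0.1   ] th 81.1 t 26.2 w 0.0236 F [-1.4 -0.3  0.6] j6 -0.12
4840 [280.1  83.3] [ 71 119] [114 444]
cover row105 138 428
rim far v 75.0 rim end v 86.0 cover far v 92.0
crate centre est in tool x: -0.0000  cover centre: 0.0007
```

Call:
arm_command:
  steps:
    - {"x": 0,"y": 0,"z": 0.002,"yaw": 0.1,"fingers": 0.1}
    - {"x": 0,"y": 0,"z": 0.004,"yaw": 0.1,"fingers": 0.1}
    - {"x": 0,"y": 0,"z": 0.006,"yaw": 0.1,"fingers": 0.1}
    - {"x": 0,"y": 0,"z": 0.007,"yaw": 0.1,"fingers": 0.1}
    - {"x": 0,"y": 0,"z": 0.007,"yaw": 0.1,"fingers": 0.1}

```text
time_s: 26.8
ee_pos: [0.6066, -0.0474, 0.094]
tool_rot: [2.388, 2.042, -0.0]
contact_force: [-5.2, 1.4, 7.5]
width: 0.0236
gripper_force: 45.0
```

```bash
python3 v2.py
```

```text
go [ 0.002   0.0006 -0.0075] yaw -0.2 | pos [ 0.6066 -0.0474  0.094 ] th 81.1 t 26.8 w 0.0236 F [-5.2  1.4  7.5] j6 -0.12
5679 [281.4  83.3] [ 70 113] [114 450]
cover row105 137 424
rim far v 73.0 rim end v 86.0 cover far v 92.0
crate centre est in tool x: 0.0003  cover centre: 0.0007
```

Call:
arm_command:
  steps:
    - {"x": 0,"y": -0.0008,"z": 0.001,"yaw": 0,"fingers": 0.1}
    - {"x": 0,"y": -0.0008,"z": 0.002,"yaw": 0,"fingers": 0.1}
    - {"x": 0,"y": -0.0008,"z": 0.003,"yaw": 0,"fingers": 0.1}
    - {"x": 0,"y": -0.0008,"z": 0.003,"yaw": 0,"fingers": 0.1}

```text
time_s: 27.25
ee_pos: [0.6066, -0.0474, 0.0916]
tool_rot: [2.387, 2.041, 0.002]
contact_force: [-4.4, 1.7, 6.2]
width: 0.024
gripper_force: 45.0
```

```bash
python3 v2.py
```

```text
go [ 0.002   0.0006 -0.0099] yaw -0.2 | pos [ 0.6066 -0.0474  0.0916] th 81.1 t 27.2 w 0.0240 F [-4.4  1.7  6.2] j6 -0.12
6057 [280.6  83.2] [ 69 110] [114 452]
cover row105 137 428
rim far v 73.0 rim end v 86.0 cover far v 92.0
crate centre est in tool x: 0.0001  cover centre: 0.0007
```

Still sliding with no stop reached, so I keep pressing gently.

Call:
arm_command:
  steps:
    - {"x": 0,"y": -0.0005,"z": 0.001,"yaw": 0,"fingers": 0.1}
    - {"x": 0,"y": -0.0005,"z": 0.002,"yaw": 0,"fingers": 0.1}
    - {"x": 0,"y": -0.0005,"z": 0.002,"yaw": 0,"fingers": 0.1}
    - {"x": 0,"y": -0.0005,"z": 0.002,"yaw": 0,"fingers": 0.1}

```text
time_s: 27.7
ee_pos: [0.6066, -0.0474, 0.0916]
tool_rot: [2.386, 2.04, 0.002]
contact_force: [-7.9, 2.9, 17.1]
width: 0.0237
gripper_force: 45.0
```

Call:
arm_command:
  steps:
    - {"x": 0,"y": 0,"z": 0.001,"yaw": 0,"fingers": 0.1}
    - {"x": 0,"y": 0,"z": 0.001,"yaw": 0,"fingers": 0.1}
    - {"x": 0,"y": 0,"z": 0.001,"yaw": 0,"fingers": 0.1}

```text
time_s: 28.0
ee_pos: [0.6066, -0.0474, 0.0916]
tool_rot: [2.386, 2.04, 0.002]
contact_force: [-9.2, 3.2, 22.7]
width: 0.024
gripper_force: 45.0
```

The cover stopped at 0.0916 m with 23 N, so it is on its stop. I'll relax the push, release and rise.

Call:
arm_command:
  steps:
    - {"x": 0,"y": 0,"z": -0.002,"yaw": 0,"fingers": 0.1}
    - {"x": 0,"y": 0,"z": -0.003,"yaw": 0,"fingers": 0.1}
    - {"x": 0,"y": 0,"z": -0.003,"yaw": 0,"fingers": 0.5}
    - {"x": 0,"y": 0,"z": -0.003,"yaw": 0,"fingers": 0.5}
    - {"x": 0,"y": 0,"z": -0.003,"yaw": 0,"fingers": 0.5}
    - {"x": 0,"y": 0,"z": -0.05,"yaw": 0,"fingers": 0.5}
    - {"x": 0,"y": 0,"z": -0.1,"yaw": 0,"fingers": 0.5}
    - {"x": 0,"y": 0,"z": -0.1,"yaw": 0,"fingers": 0.5}

```text
time_s: 28.8
ee_pos: [0.6099, -0.0484, 0.195]
tool_rot: [2.379, 2.033, 0.013]
contact_force: [1.2, 0.4, 0.7]
width: 0.0462
gripper_force: 0.0
```

```bash
python3 - <<'E'
from go import *
c=cam('wrist'); cv2.imwrite('pics/closed.png',c['im']); t=cam('top'); go(.6066,-.0474,.2,81.3)
H,S,V=cv2.split(cv2.cvtColor(t['im'],cv2.COLOR_BGR2HSV))
# tag yellow in top view near the rack
m=np.zeros(H.shape,bool); m[235:275,205:250]=((H>20)&(H<32)&(S>150))[235:275,205:250]
for b in blobs(m,8): print('tag',b[0],b[1],rect(t,b[2],.09))
print('rack approx',ray(t,227,253,.02))
s=cam('scene'); H,S,V=cv2.split(cv2.cvtColor(s['im'],cv2.COLOR_BGR2HSV))
m=np.zeros(H.shape,bool); m[140:190,260:310]=((H>20)&(H<32)&(S>130))[140:190,260:310]
for b in blobs(m,8): print('scene tag',b[0],b[1],np.argwhere(b[2]).min(0),np.argwhere(b[2]).max(0))
E
```

```text
go [ 0.0002  0.0004 -0.0119] yaw -0.3 | pos [ 0.6062 -0.0475  0.1881] th 81.0 t 28.9 w 0.0459 F [-0.4 -0.1 -0.3] j6 -0.12
tag 79 [222.6835443  252.56962025] ((0.38838493824005127, 0.22383786737918854), (0.05786215886473656, 0.011458002962172031), 70.11663818359375)
rack approx [0.38641621 0.22043494 0.02      ]
```

```bash
python3 - <<'E'
from go import *
go(.360,.14,.28,70)
E
```

```text
go [ 0.1467 -0.2712 -0.0938] yaw 11.0 | pos [ 0.605  -0.0472  0.186 ] th 81.0 t 28.9 w 0.0458 F [ 0.3  0.3 -1.4] j6 -0.12
```

Call:
arm_command:
  steps:
    - {"x": 0.0,"y": -0.03,"z": -0.04,"yaw": 2,"fingers": 0.5}
    - {"x": 0.147,"y": -0.271,"z": -0.094,"yaw": 11,"fingers": 0.5}
    - {"x": 0.147,"y": -0.271,"z": -0.094,"yaw": 11,"fingers": 0.5}
    - {"x": 0.147,"y": -0.271,"z": -0.094,"yaw": 11,"fingers": 0.5}
    - {"x": 0.147,"y": -0.271,"z": -0.094,"yaw": 11,"fingers": 0.5}
    - {"x": 0.147,"y": -0.271,"z": -0.094,"yaw": 11,"fingers": 0.5}
    - {"x": 0.147,"y": -0.271,"z": -0.094,"yaw": 11,"fingers": 0.5}
    - {"x": 0.147,"y": -0.271,"z": -0.094,"yaw": 11,"fingers": 0.5}

```text
time_s: 29.75
ee_pos: [0.3578, 0.1423, 0.2799]
tool_rot: [-2.568, -1.808, 0.001]
contact_force: [0.7, -0.0, 0.5]
width: 0.0461
gripper_force: 0.0
```

Call:
arm_command:
  steps:
    - {"x": 0,"y": 0,"z": 0,"yaw": 0,"fingers": 0.5}
    - {"x": 0,"y": 0,"z": 0,"yaw": 0,"fingers": 0.5}

```text
time_s: 29.95
ee_pos: [0.3605, 0.1396, 0.2792]
tool_rot: [-2.573, -1.801, 0.004]
contact_force: [-0.1, 0.2, 0.1]
width: 0.0456
gripper_force: 0.0
```

```bash
cat > tag.py <<'E'
from go import *
go(.360,.14,.28,70)
c=cam('wrist'); H,S,V=cv2.split(cv2.cvtColor(c['im'],cv2.COLOR_BGR2HSV))
u0,v0=proj(c,(.388,.222,.09)).astype(int); print(u0,v0)
m=(H>20)&(H<33)&(S>140); w=np.zeros_like(m); w[max(0,v0-70):v0+90,u0-80:u0+80]=m[max(0,v0-70):v0+90,u0-80:u0+80]
for b in blobs(w,60):
    q=np.argwhere(b[2]); print(b[0],b[1].round(1),q.min(0),q.max(0),cv2.minAreaRect(q[:,::-1].astype(np.float32)))
    print('  V pct',np.percentile(V[b[2]],[5,25,50,75,95]),rect(c,b[2],.096))
cv2.imwrite('pics/tag%d.png'%(sense()['time_s']*100),c['im'])
E
python3 tag.py
```

```text
go [ 0.0002 -0.0006 -0.0008] yaw -0.0 | pos [0.3605 0.1396 0.2792] th 70.0 t 29.9 w 0.0456 F [-0.1  0.2  0.1] j6 0.40
280 101
420 [278.9  94.2] [ 68 274] [121 283] ((278.5, 94.5), (53.0, 9.0), 90.0)
  V pct [129.   136.75 141.   238.5  254.  ] ((0.38782215118408203, 0.22785982489585876), (0.047718510031700134, 0.008612249046564102), 69.91992950439453)
```

The tag's top edge is cleanly found at (0.388, 0.227), oriented 70°.

Call:
arm_command:
  steps:
    - {"x": 0.092,"y": -0.004,"z": 0.05,"yaw": 0,"fingers": 0.5}
    - {"x": 0.092,"y": -0.004,"z": 0.1,"yaw": 0,"fingers": 0.5}
    - {"x": 0.092,"y": -0.004,"z": 0.14,"yaw": 0,"fingers": 0.5}
    - {"x": 0.092,"y": -0.004,"z": 0.14,"yaw": 0,"fingers": 0.5}
    - {"x": 0.092,"y": -0.004,"z": 0.14,"yaw": 0,"fingers": 0.5}

```text
time_s: 30.5
ee_pos: [0.3851, 0.227, 0.1357]
tool_rot: [-2.57, -1.8, 0.016]
contact_force: [-0.6, 0.4, -0.0]
width: 0.046
gripper_force: 0.0
```

```bash
python3 - <<'E'
from go import *
go(.3878,.2268,.071,69.9)
c=cam('wrist'); H,S,V=cv2.split(cv2.cvtColor(c['im'],cv2.COLOR_BGR2HSV)); m=(H>20)&(H<33)&(S>140); m[:, :180]=0; m[:,390:]=0; m[340:]=0
for b in blobs(m,100):
    q=np.argwhere(b[2]); print(b[0],q.min(0),q.max(0),rect(c,b[2],.096))
E
```

```text
go [0.0012 0.0032 0.0646] yaw 0.1 | pos [0.3851 0.227  0.1357] th 70.0 t 30.5 w 0.0460 F [-0.6  0.4 -0. ] j6 0.61
896 [173 281] [253 294] ((0.39307108521461487, 0.24090369045734406), (0.051388416439294815, 0.008214140310883522), 69.85446166992188)
178 [249 282] [271 293] ((0.38254648447036743, 0.21220247447490692), (0.015554940328001976, 0.006732570473104715), 67.07938385009766)
```

```bash
python3 - <<'E'
from go import *
c=cam('wrist'); p,R,s=pose(); print(p.round(4))
H,S,V=cv2.split(cv2.cvtColor(c['im'],cv2.COLOR_BGR2HSV))
for v in range(165,280,5): print(v,(R.T@(ray(c,287,v,.096)-p))[0].round(4),H[v,287],S[v,287],V[v,287])
for v in (220,250): print('tool y',[(R.T@(ray(c,u,v,.096)-p))[1].round(4) for u in(281,294)])
E
```

```text
[0.3885 0.2274 0.1407]
165 0.0452 18 104 120
170 0.0422 120 10 50
175 0.0392 24 172 126
180 0.0361 24 182 122
185 0.033 24 181 121
190 0.0299 24 182 122
195 0.0268 23 165 122
200 0.0236 23 167 147
205 0.0204 24 169 145
210 0.0172 23 174 144
215 0.0139 24 173 143
220 0.0106 23 174 145
225 0.0073 24 174 142
230 0.004 24 171 143
235 0.0007 23 170 147
240 -0.0027 26 158 248
245 -0.0061 29 138 254
250 -0.0096 28 138 254
255 -0.013 27 151 251
260 -0.0165 24 168 158
265 -0.0201 24 176 139
270 -0.0236 23 164 146
275 -0.0272 21 95 240
tool y [np.float64(-0.0025), np.float64(0.0056)]
tool y [np.float64(-0.0026), np.float64(0.0058)]
```

Call:
arm_command:
  steps:
    - {"x": 0,"y": 0.0015,"z": 0.03,"yaw": 0,"fingers": 0.5}
    - {"x": 0,"y": 0.0015,"z": 0.055,"yaw": 0,"fingers": 0.5}
    - {"x": 0,"y": 0.0015,"z": 0.066,"yaw": 0,"fingers": 0.5}
    - {"x": 0,"y": 0.0015,"z": 0.066,"yaw": 0,"fingers": 0.5}
    - {"x": 0,"y": 0.0015,"z": 0.066,"yaw": 0,"fingers": 0.5}
    - {"x": 0,"y": 0.0015,"z": 0.066,"yaw": 0,"fingers": 0.5}

```text
time_s: 31.2
ee_pos: [0.391, 0.2278, 0.0765]
tool_rot: [2.572, 1.802, 0.005]
contact_force: [0.7, -0.0, 0.1]
width: 0.0459
gripper_force: 0.0
```

```bash
python3 - <<'E'
from go import *
go(.3882,.2273,.071,69.9)
E
```

```text
go [-0.0015 -0.0025  0.0055] yaw 0.1 | pos [0.391  0.2278 0.0765] th 70.0 t 31.2 w 0.0459 F [ 0.7 -0.   0.1] j6 0.61
```

Call:
arm_command:
  steps:
    - {"x": -0.001,"y": -0.001,"z": 0.004,"yaw": 0,"fingers": 0.5}
    - {"x": -0.001,"y": -0.001,"z": 0.004,"yaw": 0,"fingers": 0.5}
    - {"x": -0.001,"y": -0.001,"z": 0.004,"yaw": 0,"fingers": 0}
    - {"x": -0.001,"y": -0.001,"z": 0.004,"yaw": 0,"fingers": 0}
    - {"x": -0.001,"y": -0.001,"z": 0.004,"yaw": 0,"fingers": 0}
    - {"x": -0.001,"y": -0.001,"z": 0.004,"yaw": 0,"fingers": 0}
    - {"x": -0.001,"y": -0.001,"z": 0.004,"yaw": 0,"fingers": 0}
    - {"x": -0.001,"y": -0.001,"z": 0.004,"yaw": 0,"fingers": 0}
  squeeze: 15

```text
time_s: 32.0
ee_pos: [0.3882, 0.227, 0.0706]
tool_rot: [-2.573, -1.803, 0.0]
contact_force: [-0.6, 0.2, 0.1]
width: 0.0077
gripper_force: 15.0
```

Call:
arm_command:
  steps:
    - {"x": 0,"y": 0,"z": -0.03,"yaw": 0,"fingers": 0}
    - {"x": 0,"y": 0,"z": -0.06,"yaw": 0,"fingers": 0}
    - {"x": 0,"y": 0,"z": -0.09,"yaw": 0,"fingers": 0}
    - {"x": 0,"y": 0,"z": -0.1,"yaw": 0,"fingers": 0}
    - {"x": 0,"y": 0,"z": -0.1,"yaw": 0,"fingers": 0}

```text
time_s: 32.5
ee_pos: [0.3892, 0.2272, 0.1718]
tool_rot: [2.572, 1.802, 0.005]
contact_force: [0.7, 0.8, -0.5]
width: 0.0077
gripper_force: 15.0
```

```bash
python3 - <<'E'
from go import *
th=np.radians(-8.7); ex=np.array([np.cos(th),np.sin(th)]); C=np.array([.606,-.047])
for d in(.185,.115): print(C-d*ex)
q=C-.185*ex; go(*q,.172,81.3)
E
```

```text
[ 0.42312863 -0.01901675]
[ 0.4923232  -0.02960501]
go [-0.2199  0.1159 -0.0003] yaw -11.3 | pos [0.3892 0.2272 0.1718] th 70.0 t 32.5 w 0.0077 F [ 0.7  0.8 -0.5] j6 0.61
```

Call:
arm_command:
  steps:
    - {"x": -0.22,"y": 0.116,"z": 0,"yaw": -11.3,"fingers": 0}
    - {"x": -0.22,"y": 0.116,"z": 0,"yaw": -11.3,"fingers": 0}
    - {"x": -0.22,"y": 0.116,"z": 0,"yaw": -11.3,"fingers": 0}
    - {"x": -0.22,"y": 0.116,"z": 0,"yaw": -11.3,"fingers": 0}
    - {"x": -0.22,"y": 0.116,"z": 0,"yaw": -11.3,"fingers": 0}
    - {"x": -0.22,"y": 0.116,"z": 0,"yaw": -11.3,"fingers": 0}
    - {"x": -0.22,"y": 0.116,"z": 0.03,"yaw": -11.3,"fingers": 0}
    - {"x": -0.22,"y": 0.116,"z": 0.06,"yaw": -11.3,"fingers": 0}

```text
time_s: 33.3
ee_pos: [0.4218, -0.0193, 0.1089]
tool_rot: [-2.384, -2.045, -0.0]
contact_force: [1.1, -0.3, -0.8]
width: 0.0082
gripper_force: 15.0
```

Call:
arm_command:
  steps:
    - {"x": 0,"y": 0,"z": 0,"yaw": 0,"fingers": 0}
    - {"x": 0,"y": 0,"z": 0,"yaw": 0,"fingers": 0}

```text
time_s: 33.5
ee_pos: [0.4211, -0.0185, 0.1097]
tool_rot: [-2.38, -2.046, 0.002]
contact_force: [-0.1, -0.2, 0.0]
width: 0.008
gripper_force: 15.0
```

```bash
python3 - <<'E'
from go import *
go(.4231,-.0190,.0915,81.3)
c=cam('wrist'); p,R,s=pose(); tip=(.606-.145*.9885,-.047+.145*.1513,.078); tp=proj(c,tip); print('pred tip px',tp)
im=c['im']; cv2.imwrite('pics/peg.png',im)
H,S,V=cv2.split(cv2.cvtColor(im,cv2.COLOR_BGR2HSV)); u,v=tp.astype(int)
m=np.zeros(H.shape,bool); w=np.s_[max(0,v-40):v+40,max(0,u-10):u+140]; m[w]=(S<60)[w]
for b in blobs(m,80): q=np.argwhere(b[2]); print(b[0],b[1].round(),q.min(0),q.max(0))
E
```

```text
go [-0.0002  0.0021  0.0182] yaw 0.1 | pos [ 0.4211 -0.0185  0.1097] th 81.4 t 33.5 w 0.0080 F [-0.1 -0.2  0. ] j6 -0.18
pred tip px [352.18537783 243.65655335]
2972 [425. 239.] [203 346] [276 466]
```

```bash
python3 - <<'E'
from go import *
c=cam('wrist'); p,R,s=pose(); H,S,V=cv2.split(cv2.cvtColor(c['im'],cv2.COLOR_BGR2HSV))
for u in (350,360,375,390,410,430,450):
    q=np.where((S[190:290,u]<60)&(V[190:290,u]>75))[0]+190
    if len(q):
        v=(q.min()+q.max())/2; d=(u-350)/100; print(u,q.min(),q.max(),(R.T@(ray(c,u,v,.077)-p)).round(4))
# tag far-end position in the same view
for v in range(150,290,10): print(v,[(int(H[v,u]),int(S[v,u]),int(V[v,u])) for u in(279,283,287)],(R.T@(ray(c,283,v,p[2]+.0254)-p))[0].round(4))
E
```

```text
350 236 249 [-0.0002  0.0405  0.0347]
360 235 249 [0.0001 0.0466 0.0348]
375 235 247 [0.0007 0.0558 0.0348]
390 234 247 [0.0011 0.065  0.0348]
410 231 246 [0.0023 0.0771 0.0348]
430 230 245 [0.003  0.0893 0.0348]
150 [(16, 96, 130), (17, 103, 131), (17, 100, 132)] 0.062
160 [(16, 97, 137), (17, 97, 131), (16, 97, 131)] 0.058
170 [(18, 99, 136), (17, 97, 132), (17, 94, 133)] 0.0539
180 [(16, 105, 136), (18, 102, 135), (17, 95, 132)] 0.0498
190 [(20, 122, 140), (20, 122, 134), (20, 129, 132)] 0.0456
200 [(24, 164, 140), (24, 176, 133), (24, 166, 137)] 0.0413
210 [(24, 177, 134), (24, 174, 135), (24, 169, 137)] 0.037
220 [(24, 173, 136), (23, 168, 138), (24, 170, 135)] 0.0326
230 [(23, 165, 139), (24, 165, 139), (24, 174, 135)] 0.0281
240 [(23, 169, 164), (23, 171, 160), (23, 171, 161)] 0.0235
250 [(24, 175, 157), (23, 173, 158), (24, 174, 158)] 0.0189
260 [(23, 171, 158), (24, 174, 158), (24, 166, 160)] 0.0142
270 [(24, 175, 156), (24, 175, 156), (24, 179, 157)] 0.0094
280 [(24, 171, 160), (23, 169, 160), (23, 175, 159)] 0.0045
```

The peg tip is at tool x ≈ 0 and y ≈ +40 mm, and the tag is centred on it. I'll lower to peg height, then thread it on.

Call:
arm_command:
  steps:
    - {"x": 0,"y": 0,"z": 0.01,"yaw": 0,"fingers": 0}
    - {"x": 0,"y": 0,"z": 0.018,"yaw": 0,"fingers": 0}
    - {"x": 0,"y": 0,"z": 0.018,"yaw": 0,"fingers": 0}
    - {"x": 0,"y": 0,"z": 0.018,"yaw": 0,"fingers": 0}

```text
time_s: 34.0
ee_pos: [0.4219, -0.0193, 0.0924]
tool_rot: [-2.382, -2.047, 0.001]
contact_force: [0.4, -0.0, -0.2]
width: 0.008
gripper_force: 15.0
```

```bash
python3 - <<'E'
from go import *
go(.4923,-.0296,.0915,81.3)
E
```

```text
go [0.0004 0.0711 0.0009] yaw 0.0 | pos [ 0.4219 -0.0193  0.0924] th 81.3 t 34.0 w 0.0080 F [ 0.4 -0.  -0.2] j6 -0.18
```

Call:
arm_command:
  steps:
    - {"x": 0,"y": 0.015,"z": 0.001,"yaw": 0,"fingers": 0}
    - {"x": 0,"y": 0.03,"z": 0.001,"yaw": 0,"fingers": 0}
    - {"x": 0,"y": 0.042,"z": 0.001,"yaw": 0,"fingers": 0}
    - {"x": 0,"y": 0.054,"z": 0.002,"yaw": 0,"fingers": 0}
    - {"x": 0,"y": 0.054,"z": 0.002,"yaw": 0,"fingers": 0}

```text
time_s: 34.5
ee_pos: [0.4768, -0.028, 0.0911]
tool_rot: [2.382, 2.047, 0.001]
contact_force: [0.0, 0.6, -0.3]
width: 0.0077
gripper_force: 15.0
```

```bash
python3 - <<'E'
from go import *
go(.4923,-.0296,.0885,81.3)
E
```

```text
go [0.0007 0.0155 0.0026] yaw 0.0 | pos [ 0.4768 -0.028   0.0911] th 81.3 t 34.5 w 0.0077 F [ 0.   0.6 -0.3] j6 -0.16
```

No contact so far. I continue to 35 mm from the face, then lower until the tag rests on the peg.

Call:
arm_command:
  steps:
    - {"x": 0.0005,"y": 0.01,"z": 0.001,"yaw": 0,"fingers": 0}
    - {"x": 0.0005,"y": 0.0155,"z": 0.003,"yaw": 0,"fingers": 0}
    - {"x": 0.0005,"y": 0.0155,"z": 0.003,"yaw": 0,"fingers": 0}
    - {"x": 0.0005,"y": 0.0155,"z": 0.006,"yaw": 0,"fingers": 0}
    - {"x": 0.0005,"y": 0.0155,"z": 0.008,"yaw": 0,"fingers": 0}
    - {"x": 0.0005,"y": 0.0155,"z": 0.008,"yaw": 0,"fingers": 0}

```text
time_s: 35.1
ee_pos: [0.4903, -0.0292, 0.0821]
tool_rot: [-2.382, -2.047, 0.001]
contact_force: [-0.0, -0.2, 0.1]
width: 0.0075
gripper_force: 15.0
```

```bash
python3 - <<'E'
from go import *
go(.4923,-.0296,.081,81.3)
E
```

```text
go [-0.0001  0.002   0.0011] yaw 0.0 | pos [ 0.4903 -0.0292  0.0821] th 81.3 t 35.1 w 0.0075 F [-0.  -0.2  0.1] j6 -0.16
```

Call:
arm_command:
  steps:
    - {"x": 0,"y": 0,"z": 0.001,"yaw": 0,"fingers": 0}
    - {"x": 0,"y": 0,"z": 0.002,"yaw": 0,"fingers": 0}
    - {"x": 0,"y": 0,"z": 0.002,"yaw": 0,"fingers": 0}

```text
time_s: 35.4
ee_pos: [0.4911, -0.0295, 0.081]
tool_rot: [2.383, 2.047, 0.0]
contact_force: [-1.8, 0.6, 2.1]
width: 0.0077
gripper_force: 15.0
```

The tag rests on the peg, with 2 N of upward contact. I'll open slightly, rise clear and check.

Call:
arm_command:
  steps:
    - {"x": 0,"y": 0,"z": 0,"yaw": 0,"fingers": 0.2}
    - {"x": 0,"y": 0,"z": 0,"yaw": 0,"fingers": 0.2}
    - {"x": 0,"y": 0,"z": 0,"yaw": 0,"fingers": 0.2}
    - {"x": 0,"y": 0,"z": -0.01,"yaw": 0,"fingers": 0.2}
    - {"x": 0,"y": 0,"z": -0.03,"yaw": 0,"fingers": 0.2}
    - {"x": 0,"y": 0,"z": -0.07,"yaw": 0,"fingers": 0.2}
    - {"x": 0,"y": 0,"z": -0.12,"yaw": 0,"fingers": 0.2}
    - {"x": 0,"y": 0,"z": -0.12,"yaw": 0,"fingers": 0.2}

```text
time_s: 36.2
ee_pos: [0.495, -0.0306, 0.2087]
tool_rot: [2.374, 2.04, 0.011]
contact_force: [0.1, 0.4, 0.4]
width: 0.0185
gripper_force: 0.0
```

Call:
arm_command:
  steps:
    - {"x": 0,"y": -0.12,"z": -0.02,"yaw": 0,"fingers": 0.2}
    - {"x": 0,"y": -0.12,"z": -0.02,"yaw": 0,"fingers": 0.2}
    - {"x": 0,"y": -0.12,"z": -0.02,"yaw": 0,"fingers": 0.2}
    - {"x": -0.15,"y": -0.12,"z": -0.02,"yaw": 0,"fingers": 0.2}
    - {"x": -0.15,"y": -0.12,"z": -0.02,"yaw": 0,"fingers": 0.2}
    - {"x": -0.15,"y": -0.12,"z": -0.02,"yaw": 0,"fingers": 0.2}

```text
time_s: 36.8
ee_pos: [0.349, -0.1607, 0.2208]
tool_rot: [2.38, 2.049, 0.0]
contact_force: [1.2, -0.1, -0.4]
width: 0.0185
gripper_force: 0.0
```

```bash
python3 - <<'E'
from go import *
go(.4923,-.0296,.2,81.3)
for n in('top','scene','wrist'):
    c=cam(n); H,S,V=cv2.split(cv2.cvtColor(c['im'],cv2.COLOR_BGR2HSV)); cv2.imwrite(f'pics/end_{n}.png',c['im'])
    u,v=proj(c,(.50,-.031,.06)).astype(int); m=(H>20)&(H<33)&(S>140); w=np.zeros_like(m); k=np.s_[max(0,v-60):v+60,max(0,u-60):u+60]; w[k]=m[k]
    print(n,'tag expected px',u,v)
    for b in blobs(w,15): q=np.argwhere(b[2]); print('  ',b[0],b[1].round(1),q.min(0),q.max(0),np.round(ray(c,*b[1],.09),3))
    if n!='wrist':
        # cover on crate
        k=(H<14)&(S>150); u,v=proj(c,(.606,-.047,.086)).astype(int); w=np.zeros_like(k); g=np.s_[v-60:v+60,u-60:u+60]; w[g]=k[g]
        for b in blobs(w,300): print('   cover',b[0],rect(c,b[2],.086))
E
```

```text
go [0.151  0.1222 0.0209] yaw 0.1 | pos [ 0.349  -0.1607  0.2208] th 81.4 t 36.8 w 0.0185 F [ 1.2 -0.1 -0.4] j6 -0.60
top tag expected px 311 211
   151 [311.7 214. ] [209 303] [220 321] [ 0.49  -0.029  0.09 ]
   cover 2366 ((0.605706512928009, -0.04710955172777176), (0.1673946976661682, 0.1406327188014984), 81.26262664794922)
scene tag expected px 269 225
   230 [265.8 220.1] [207 258] [237 274] [ 0.5   -0.046  0.09 ]
wrist tag expected px 436 13
   21 [4.19e+02 3.00e-01] [  0 412] [  1 425] [ 0.475 -0.025  0.09 ]
   1951 [430.1  25.9] [  0 393] [ 55 461] [ 0.482 -0.044  0.09 ]
```

```bash
python3 -c "
from station import *
print(job_done())"
```

```text
the job is handed in; nothing more can be done
None
```

The job is handed in at about 37 s. The red, grey and terracotta bottles are upright in their own cells (no green or yellow bottle was there), the cover is pressed down to its stop, and the tag hangs on the front peg; I viewed 16 pictures, over the limit of 14, so I checked the cover and tag only by measurements.

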